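Chock the row of sanding drums under the clamp rail

ROBOT

A 6-joint arm with a two-finger parallel gripper is mounted at the origin on the work surface. World frame = base frame: x ahead of the robot, y to its left, z up, the work surface at z = 0. Lengths are in m, angles in rad, forces in N, time in s.
With the tool pointing down it reaches from about 0.375 to 0.925 m from the base axis. Payload 5.7 kg.
Tool frame: the origin (TCP) lies midway between the tips of the shut fingers; the grasp point (between the pads) lies arm.grasp_offset behind it (arm.grasp_offset is the distance from the TCP to the grasp point, in m); z points along the fingers, x is the direction in which the jaws open and shut, and the axes are right-handed (so a half turn about z gives the same grasp; the last joint's range is limited). The gripper opens to 88 mm and grips with 3 to 60 N. Pads are 20 mm wide; open, the fingers measure 115 mm over their backs; the gripper's body (75 mm by 178 mm) begins 61 mm behind the grasp point.
Start: joints at [1.148, 0.359, 1.51, -0, 1.272, -0.115], TCP at [0.182, 0.572, 0.223] pointing down, gripper open.
Joint ranges: [-2.97, 2.97], [-1.01, 2.36], [0.21, 2.38], [-0.96, 4.11], [0.2, 2.71], [-2.98, 2.98]. Speed limits (rad/s): [2.39, 2.39, 3.14, 3.14, 3.14, 3.14].

INTERFACE

Orientations are given as a 3x3 rotation matrix whose columns are the frame's x, y, z axes.
In Python, from plant import arm gives the robot as it stands.
- The arm moves only by the shell command python3 -m crank 'ROWS' [FORCE]. ROWS is JSON, a list of rows, each an object of numbers: "gripper": the closure, from -1 (fully open) to 1 (shut), so that 0 is half open; "dx", "dy", "dz": the shift along the tool's x, y, z as a fraction of full scale; "spin": the turn about the tool's z as a fraction of full scale. A call has 1 to 20 rows; each row shifts and turns the commanded pose from where the row before left it, along the tool's axes as they then stand; what a row does not reach is not made up. Full scale, the value 1, is 0.025 m for a shift and 5 degrees for a turn. A row lasts 1/10 s, in which the tool goes at most 50 mm and 8.59 degrees, less where a joint would pass 70% of its speed; a pose out of reach is approached as far as the arm can. A call with a number of a shift or a turn outside -1 to 1 is refused whole. A call with a gripper value outside its range is refused whole. The fingers move at their own pace and stop on an object; FORCE is the grip in N (left out, the last holds). Time passes only in rows, so rows that do not move let the fingers close. It gives the time, the measured TCP pose, the force and the opening at its end, in the units of the state.
- arm.state(): the state, without advancing time (a new reading comes with each control period).
- arm.capture(name): name is "scene" or "top"; returns a dict with "frame" (384x512x3 uint8, blue, green, red), "z_map" (384x512 float32, m along the optical axis (not along the pixel's ray), 0 where there is no reading), "camera_matrix" (3x3 intrinsics, pixels), "distortion" ([k1, k2, p1, p2, k3] as OpenCV has them; the pictures are not rectified), "xyz" and "attitude" of the camera in the world. Camera axes: x right, y up, looking along -z (the intrinsics and any distortion apply to the point x, -y, -z); pixel columns grow to the right and rows downward; lengths in m; the calibration is good to about 2 mm. A picture is of the moment at which its call begins.
- arm.sign_off(): hands the job in, once; it reports no verdict.
The state is a dict: "clock": time; "q": joint angles; "dq": joint speeds; "joint_torque": joint torques, N m; "tcp_pos": TCP position; "orientation": TCP orientation; "ft_force": force on the tool from outside, world axes, zero at the start; "ft_torque": the same for the moment, N m; "opening": finger opening in m.
Only numpy, scipy, OpenCV 4.12 (cv2) and the standard library are available. Lean on these libraries where they do the work, as an engineer would, in place of code of your own. Each camera call takes 0.05 s, during which the arm holds its last target.

TASK

The three thick sanding drums are kept lying side by side in a row against the batten under the clamp rail. Fetch the stray one and lay it alongside the other two, level with them, at the open end of the row; then set the wooden chock flat on the bench, its sloped face square to the middle of that drum, and push it in until chock, drums and batten all touch, so that nothing in the row can roll. Let go, do not knock the rail, and leave everything else on the bench where it is.

Things in the scene. Friction and masses are not known exactly. Their poses are not given: they have to be found in the camera images.
- stop: the light wooden batten screwed to the bench under the rail, the end stop of the row: 130 mm along its x, 30 mm along y, 34 mm high. Origin at the centre of its underside. The row lies on its +y side (its +y face is 15 mm from the origin), drum axes along its x; the row's open end is towards its +y.
- rail: clamp rail fixed to the bench: grey 22 mm pipe, axis 240 mm up (229 mm clear below). Runs along its y from -360 to +200 mm, then turns and runs 200 mm along its x (away from the robot); posts at (0, -360) and (200, 200) mm. Origin on the bench under its y run, parallel to the batten's y, over the row, 2 to 12 mm beyond the batten's middle. Spring clamps stand 130 mm up at y -310 to -200. Only a tilted tool fits below.
- drum_a: thick sanding drum with a reddish brown sleeve, black rubber ends with steel washers: plain cylinder 50 mm diameter, 115 mm long, about 0.28 kg. Origin at its centre, its x along its axis (y and z turn as it rolls). Lies nearest the batten, 3 to 8 mm off it.
- drum_b: second thick sanding drum, like drum_a; lies beside it on the open side, a few mm to 22 mm of gap between them.
- drum_c: the stray thick sanding drum, like drum_a; lies loose on the bench to the left of the row.
- chock: light maple chock with a dark knob, 0.22 kg: 80 mm along its y, 56 mm along x, 40 mm high. Its 45 degree face is at the -y end and rises from a blunt toe, 2 mm high, at y = -40 mm to the flat top at y = -2 mm. Origin at the centre of the underside. Touching a 50 mm drum that lies on the bench, its origin is 52 mm from the drum's axis. Starts standing on the bench, left of the row.
- chock_knob (a point): grip point on the knob's vertical axis, 68 mm above the chock's underside and 18 mm from its origin towards +y. The knob is a cylinder of 28 mm diameter standing from 40 to 90 mm above the underside.
- cork_block: cork sanding block 110 x 62 x 32 mm, bystander; origin under its centre
- bridge_blank: black bridge blank 155 x 34 x 12 mm, bystander; origin under its centre
- glue_bottle: white glue bottle, 60 mm diameter, 165 mm tall, standing beyond the rail, bystander; origin under its centre
- block_plane: small steel and brass hand plane 165 x 50 x 50 mm, beyond the rail, bystander; origin under its centre
- chisel: chisel 260 mm long, 28 mm high, lying nearest the robot, bystander; origin on the bench near its ferrule, blade towards its +x
- spool_clamp: small clamp of two wooden spools 44 mm diameter on a 150 mm threaded rod, lying, bystander; origin on the bench under its middle
- slim_drum: thin grey sanding drum, 26 mm diameter, 115 mm tall, standing on end beyond the row, bystander (not one of the three); origin under its centre
Things that resemble listed ones, but are neither listed nor needed, are in the scene too. Leave any pink look-alike of the stop alone.

How it is judged:
At the end, for the whole second after the job is handed in: thick drums a, b, c on the bench in that order from the batten, parallel to it (7 deg), within 30 mm of its middle line; chock flat, slope to drum_c, square (8 deg), within 30 mm of that line; each drum and the chock within 8 mm of its place in the fully closed row; all at rest (y of drum_a in the frame of stop between 0.036 and 0.048 m and x of drum_a in the frame of stop between -0.03 and 0.03 m and height (world z) of drum_a between 0.02 and 0.029 m and angle between the x axis of each of drum_a, drum_b, drum_c and the x axis of stop, either way round below 0.12 rad and linear speed of each of drum_a, drum_b, drum_c, chock below 0.01 m/s and y of drum_b in the frame of stop between 0.086 and 0.098 m and x of drum_b in the frame of stop between -0.03 and 0.03 m and height (world z) of drum_b between 0.02 and 0.029 m and y of drum_c in the frame of stop between 0.136 and 0.148 m and x of drum_c in the frame of stop between -0.03 and 0.03 m and height (world z) of drum_c between 0.02 and 0.029 m and y of chock in the frame of stop between 0.1874 and 0.2004 m and x of chock in the frame of stop between -0.03 and 0.03 m and angle between the y axis of chock and the y axis of stop, either way round below 0.15 rad and angle between chock's own z axis and vertical below 0.06 rad and height (world z) of chock below 0.004 m and y of chock_knob in the frame of stop above 0.2 m); the robot touches nothing.
It fails at once if a bystander was moved more than 30 mm (distance of any of cork_block, bridge_blank, glue_bottle, block_plane, chisel, spool_clamp, slim_drum from where it was at the start of the episode above 0.03 m).
It fails at once if the robot knocked the clamp rail (over 8 N) (contact force between any of the arm, the fingers and rail above 8 N).
It also fails if it takes over 70 s, if anything falls off the work surface, if the arm or the gripper's body presses on something with over 40 N, if the wrist force passes 120 N, or if a joint passes its speed limit or range.

## Working session

There is one attempt and no reset: what is moved stays moved. The work goes in short steps, Python scripts to look and compute and a shell command to move; the robot and the scene stay as the last step left them, time stands still between calls to the robot, and variables do not carry over. Pictures are saved under pics/ and viewed, and the job is handed in when it is done.

```bash
ls; mkdir -p pics
cat > h.py <<'E'
import numpy as np,cv2,json
from plant import arm
def cap(n,tag):
    c=arm.capture(n); cv2.imwrite(f'pics/{tag}.png',c['frame']); np.savez(f'{tag}.npz',**{k:np.array(v) for k,v in c.items()}); return c
def load(tag): return dict(np.load(f'{tag}.npz'))
def cloud(c):
    h,w=c['z_map'].shape; u,v=np.meshgrid(np.arange(w),np.arange(h))
    p=cv2.undistortPoints(np.stack([u,v],-1).reshape(-1,1,2).astype(np.float64),np.array(c['camera_matrix']),np.array(c['distortion'])).reshape(h,w,2)
    z=c['z_map']; P=np.stack([p[...,0]*z,-p[...,1]*z,-z],-1)
    W=P@np.array(c['attitude']).T+np.array(c['xyz']); W[z==0]=np.nan
    return W
def ray(c,uv,h):
    uv=np.array(uv,float).reshape(-1,1,2)
    p=cv2.undistortPoints(uv,np.array(c['camera_matrix']),np.array(c['distortion'])).reshape(-1,2)
    d=np.c_[p[:,0],-p[:,1],-np.ones(len(p))]@np.array(c['attitude']).T; o=np.array(c['xyz'])
    return o+d*((h-o[2])/d[:,2])[:,None]
E
python3 - <<'E'
from h import *
for n in('scene','top'):
    c=cap(n,n+'0'); print(n,c['xyz'],np.array(c['attitude']).round(3).tolist(),c['camera_matrix'],c['distortion'])
print(arm.state(),arm.grasp_offset)
E
```

```text
pics
scene [1.15390752 0.14798103 0.83506288] [[-0.308, -0.709, 0.635], [0.951, -0.224, 0.212], [-0.008, 0.669, 0.743]] [[387.08446257   0.         249.16163738]
 [  0.         387.08446257 198.55143673]
 [  0.           0.           1.        ]] [0.02401508 0.         0.         0.         0.        ]
top [ 0.45815302 -0.08614313  1.36814549] [[-0.008, 0.999, -0.036], [-1.0, -0.007, 0.006], [0.005, 0.036, 0.999]] [[369.5536363    0.         248.36576361]
 [  0.         369.5536363  192.0638463 ]
 [  0.           0.           1.        ]] [-0.08587336  0.          0.          0.          0.        ]
{'clock': 0.1, 'q': array([ 1.14789721e+00,  3.59418320e-01,  1.51131752e+00, -1.15144400e-05,
        1.27251076e+00, -1.15085384e-01]), 'dq': array([ 0.00078657, -0.00039981, -0.00264323, -0.00049745,  0.00024862,
        0.00113236]), 'joint_torque': array([ 4.03565282e-04, -5.16361320e+01, -2.71408242e+01,  6.74976362e-02,
        2.78583466e-02, -9.00932423e-05]), 'tcp_pos': array([0.18153025, 0.57122419, 0.22190493]), 'orientation': array([[ 3.02972072e-01,  9.52999201e-01, -6.68752909e-04],
       [ 9.52998017e-01, -3.02972757e-01, -1.51275543e-03],
       [-1.64426863e-03, -1.78997548e-04, -9.99998632e-01]]), 'ft_force': array([ 0.25943718,  0.58969821, -0.28458293]), 'ft_torque': array([0.01536519, 0.04150007, 0.01349838]), 'opening': 0.08778463602227049} 0.0187
```

```bash
python3 -c "
import cv2
for n in('scene0','top0'):
    i=cv2.imread(f'pics/{n}.png'); cv2.imwrite(f'pics/{n}b.png',cv2.resize(i,(800,600),interpolation=cv2.INTER_CUBIC))"
```

```text
(no output)
```

View pics/scene0b.png

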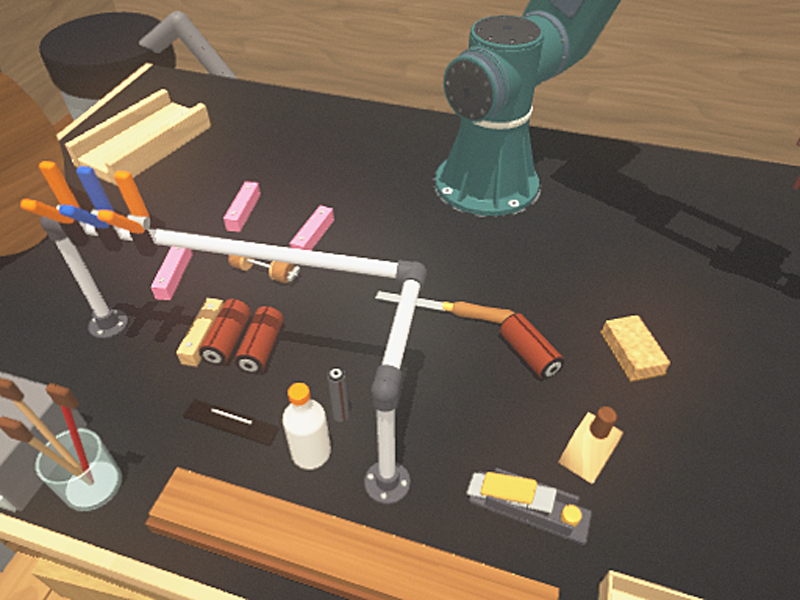

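View pics/top0b.png

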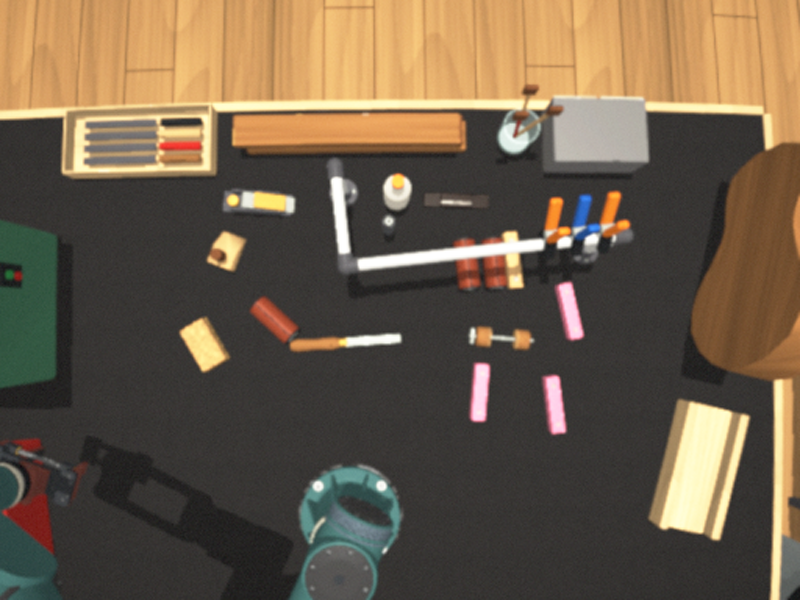

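The scene view shows the row under the rail: batten at about (200,335), drums at (225,330) and (260,340) in the 800x600 picture. The stray drum is at (530,345), the chock at (592,445), and the pink look-alikes are at upper left. In the top view the stray drum is at (275,320) and the chock at (227,250). Next I'll measure them.

```bash
cat > meas.py <<'E'
from h import *
import sys
def masks(c):
    W=cloud(c); hsv=cv2.cvtColor(c['frame'],cv2.COLOR_BGR2HSV).astype(int); H,S,V=[hsv[...,i] for i in range(3)]
    z=W[...,2]
    return W,H,S,V,z
def drums(c,tag):
    W,H,S,V,z=masks(c)
    m=((H<10)|(H>172))&(S>110)&(V>50)&(z>0.012)&(z<0.065)&(W[...,1]<0.5)&(W[...,1]>-0.5)&(W[...,0]>0.2)&(W[...,0]<0.8)
    m=cv2.morphologyEx(m.astype(np.uint8),cv2.MORPH_OPEN,np.ones((2,2)))
    n,l,st,_=cv2.connectedComponentsWithStats(m)
    for i in range(1,n):
        if st[i,4]<60: continue
        P=W[l==i]; q=P[P[:,2]>np.nanpercentile(P[:,2],50)]
        r=cv2.minAreaRect(P[:,:2].astype(np.float32)); 
        d=np.linalg.svd((q-q.mean(0))[:,:2],full_matrices=False)[2][0]
        print(tag,'red',st[i].tolist(),'mid',((P.max(0)+P.min(0))/2).round(4),'topmean',q.mean(0).round(4),'zmax',P[:,2].max().round(4),'rect',np.round(r[0],4),np.round(r[1],4),round(r[2],1),'dir',d.round(3))
def wood(c,tag):
    W,H,S,V,z=masks(c)
    m=(H>12)&(H<32)&(S>50)&(V>120)&(z>0.006)&(z<0.06)&(W[...,1]<0.5)&(W[...,1]>-0.6)&(W[...,0]>0.2)&(W[...,0]<0.7)
    n,l,st,_=cv2.connectedComponentsWithStats(m.astype(np.uint8))
    for i in range(1,n):
        if st[i,4]<40: continue
        P=W[l==i]; zt=np.percentile(P[:,2],90); q=P[abs(P[:,2]-zt)<0.004]
        r=cv2.minAreaRect(q[:,:2].astype(np.float32))
        print(tag,'wood',st[i].tolist(),'top z',zt.round(4),'rect',np.round(r[0],4),np.round(r[1],4),round(r[2],1))
def rail(c,tag):
    W,H,S,V,z=masks(c)
    m=(z>0.235)&(z<0.262)&(W[...,1]<0.2)&(W[...,1]>-0.12)&(W[...,0]>0.2)&(W[...,0]<0.8)
    P=W[m]; 
    if len(P)<20: return
    m1=P[P[:,1]<0.04]; a=np.polyfit(m1[:,1],m1[:,0],1); print(tag,'rail y-run x=',a.round(4),'bounds',P.min(0).round(3),P.max(0).round(3),'width',np.std(m1[:,0]-np.polyval(a,m1[:,1])).round(4))
    m2=P[P[:,0]>a[1]+0.05]; b=np.polyfit(m2[:,0],m2[:,1],1); print(tag,'rail x-run y=',b.round(4))
if __name__=='__main__':
    for t in sys.argv[1:]:
        c=load(t); drums(c,t); wood(c,t); rail(c,t)
E
python3 meas.py scene0 top0
```

```text
scene0 red [130, 192, 31, 38, 628] mid [nan nan nan] topmean [ 0.598  -0.3389  0.0491] zmax nan rect [ 0.5906 -0.3331] [0.1199 0.0372] 8.4 dir [0.997 0.079]
scene0 red [152, 197, 30, 39, 625] mid [nan nan nan] topmean [ 0.597  -0.2738  0.0492] zmax nan rect [ 0.5879 -0.2721] [0.1244 0.0387] 10.2 dir [0.992 0.127]
scene0 red [321, 201, 40, 40, 718] mid [nan nan nan] topmean [0.4696 0.1744 0.0489] zmax nan rect [0.4687 0.1722] [0.1098 0.0461] 48.9 dir [0.677 0.736]
scene0 wood [147, 163, 16, 10, 94] top z 0.0385 rect [ 0.4323 -0.4014] [0.0156 0.03  ] 14.8
scene0 wood [172, 167, 16, 14, 118] top z 0.0433 rect [ 0.4248 -0.3102] [0.0297 0.0243] 65.7
scene0 wood [113, 191, 30, 43, 528] top z 0.0361 rect [ 0.6022 -0.3827] [0.1303 0.0369] 7.0
scene0 wood [283, 193, 47, 14, 353] top z 0.0273 rect [0.4093 0.0705] [0.0215 0.1243] 5.5
scene0 wood [385, 202, 44, 40, 1048] top z 0.034 rect [0.4083 0.3397] [0.1103 0.0635] 31.6
scene0 wood [359, 264, 39, 43, 807] top z 0.0415 rect [0.6139 0.2918] [0.0554 0.0508] 69.8
scene0 rail y-run x= [1.3562 0.677 ] bounds [ 0.557 -0.119  0.235] [0.783 0.028 0.2
[... 598 characters left out ...]
0.2908] [0.0555 0.0483] 69.5
top0 wood [321, 149, 10, 6, 42] top z 0.0374 rect [ 0.6545 -0.3753] [0.015  0.0318] 1.1
top0 wood [323, 162, 11, 23, 193] top z 0.0368 rect [ 0.5735 -0.383 ] [0.0796 0.0344] 8.0
top0 wood [115, 203, 32, 35, 591] top z 0.0355 rect [0.4084 0.3398] [0.1105 0.0641] 31.0
top0 wood [304, 210, 11, 11, 108] top z 0.0443 rect [ 0.4202 -0.3121] [0.0283 0.0261] 71.2
top0 wood [328, 211, 12, 12, 115] top z 0.0441 rect [ 0.4157 -0.4014] [0.0303 0.0322] 87.4
top0 wood [186, 216, 36, 9, 222] top z 0.0281 rect [0.4069 0.07  ] [0.1272 0.0218] 89.7
top0 rail y-run x= [1.2503 0.6629] bounds [ 0.552 -0.119  0.235] [0.781 0.028 0.26 ] width 0.0559
top0 rail x-run y= [ 0.0827 -0.0523]
```

Run:
```python
from h import *
for t in('scene0','top0'):
    c=load(t);W=cloud(c);z=W[...,2]
    m=(z>0.243)&(z<0.262)&(W[...,1]<-0.03)&(W[...,1]>-0.3)&(W[...,0]>0.5)&(W[...,0]<0.66)
    P=W[m];a=np.polyfit(P[:,1],P[:,0],1);r=P[:,0]-np.polyval(a,P[:,1]);print(t,len(P),a,r.min(),r.max(),P[:,2].max())
    m=(z>0.243)&(z<0.262)&(W[...,1]<0.1)&(W[...,1]>-0.06)&(W[...,0]>0.6)&(W[...,0]<0.72)
    P=W[m];a=np.polyfit(P[:,0],P[:,1],1);print(' xrun y',a,np.median(P[:,1]))
    # batten
    hsv=cv2.cvtColor(c['frame'],cv2.COLOR_BGR2HSV).astype(int)
    m=(abs(z-.036)<.004)&(hsv[...,0]>12)&(hsv[...,0]<32)&(hsv[...,1]>50)&(hsv[...,2]>100)&(abs(W[...,0]-.6)<.1)&(abs(W[...,1]+.385)<.06)
    P=W[m]; d=np.linalg.svd((P-P.mean(0))[:,:2],full_matrices=False)[2][0];print(' stop',len(P),P.mean(0),d,np.degrees(np.arctan2(d[1],d[0])))
    # bystander overview near the row
    # gripper
    m=(W[...,0]<0.4)&(W[...,1]>0.4)&(z>0.15)
    P=W[m]
    for a,b in((.15,.3),(.3,.35),(.35,.4),(.4,.45),(.45,.5),(.5,.6)):
        q=P[(P[:,2]>a)&(P[:,2]<b)]
        if len(q)>5:
            R=arm.state()['orientation'];t0=arm.state()['tcp_pos'];L=(q-t0)@R; print(' ',a,b,len(q),L.min(0).round(3),L.max(0).round(3))
```

```text
scene0 879 [-0.10805767  0.57100404] -0.015592208910195415 0.010599766848952141 0.2565683882132985
 xrun y [ 0.10546154 -0.06777578] 0.0023497525775282857
 stop 367 [ 0.60558475 -0.38535351  0.03456449] [0.99424239 0.10715444] 6.151307395461927
  0.15 0.3 19 [-0.053  0.003 -0.02 ] [-0.045  0.013  0.001]
  0.3 0.35 7 [-0.081  0.021 -0.09 ] [-0.077  0.035 -0.082]
top0 597 [-0.10864933  0.56413236] -0.013247638336901013 0.014152779959472728 0.25897074165212874
 xrun y [ 0.10178908 -0.06710131] -0.0009522547187779395
 stop 133 [ 0.58835085 -0.38493469  0.03496557] [-0.99525473 -0.09730377] -174.4160696601108
  0.15 0.3 408 [-0.08  -0.19  -0.077] [0.196 0.167 0.072]
  0.3 0.35 778 [-0.091 -0.034 -0.128] [ 0.082  0.035 -0.078]
  0.35 0.4 297 [-0.062 -0.034 -0.178] [ 0.017  0.039 -0.128]
  0.4 0.45 314 [-0.042 -0.033 -0.228] [ 0.019  0.041 -0.178]
  0.45 0.5 132 [-0.038 -0.02  -0.256] [-0.01   0.034 -0.228]
  0.5 0.6 18 [-0.132  0.045 -0.378] [-0.108  0.049 -0.371]
```

```bash
python3 -c "
import cv2
i=cv2.imread('pics/scene0.png'); cv2.imwrite('pics/s_row.png',cv2.resize(i[150:300,80:280],(800,600),interpolation=cv2.INTER_CUBIC))
cv2.imwrite('pics/s_chk.png',cv2.resize(i[180:330,280:480],(800,600),interpolation=cv2.INTER_CUBIC))
i=cv2.imread('pics/top0.png'); cv2.imwrite('pics/t_grip.png',cv2.resize(i[130:384,0:200],(600,762//1),interpolation=cv2.INTER_CUBIC)[:600])
"
```

```text
(no output)
```

View pics/s_row.png

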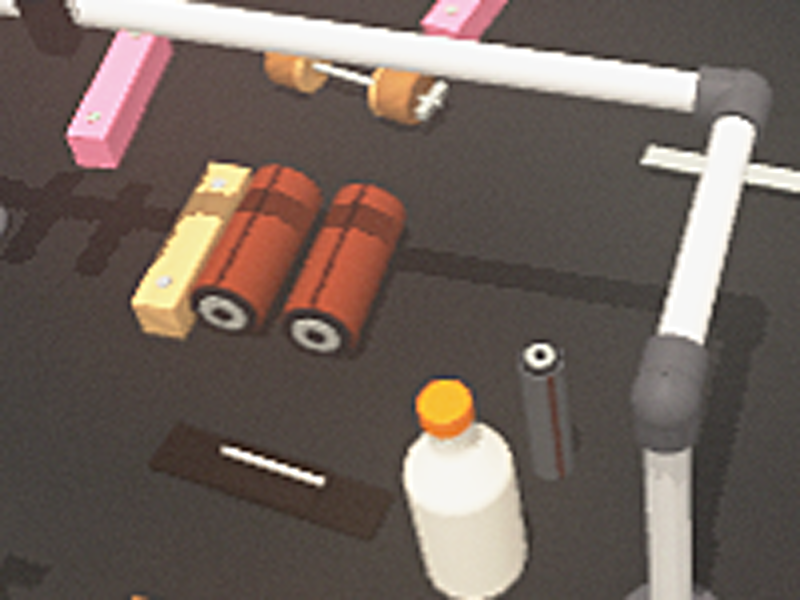

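View pics/s_chk.png

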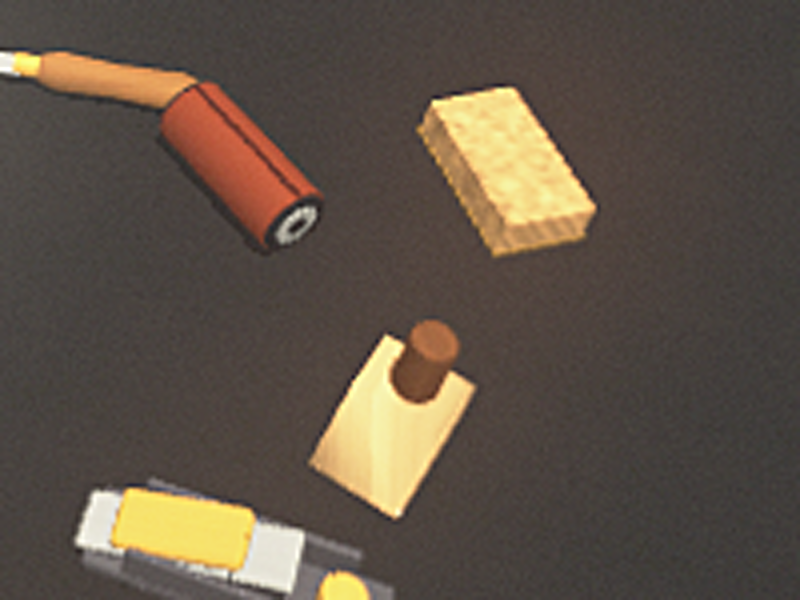

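```bash
cat > p.py <<'E'
from h import *
import sys
S=np.array([0.603,-0.384]); A=np.radians(6.17)
ex=np.array([np.cos(A),np.sin(A)]); ey=np.array([-np.sin(A),np.cos(A)])
def s2w(x,y): return S+ex*x+ey*y
def w2s(p): d=np.array(p)[:2]-S; return np.array([d@ex,d@ey])
def plan(xy,z=None,yaw=None):
    s=arm.state();R=s['orientation'];t=s['tcp_pos']
    y0=np.degrees(np.arctan2(R[1,0],R[0,0]))
    d=np.array([xy[0]-t[0],xy[1]-t[1],0]); u=R.T@d/0.025
    print('tcp',t.round(4),'stopframe',w2s(t).round(4),'yaw',round(y0,1),'open',round(s['opening'],4),'clk',round(s['clock'],2),'q',np.round(s['q'],2),'F',s['ft_force'].round(1),'tilt',round(np.degrees(np.arccos(-R[2,2])),2))
    print('units dx %.2f dy %.2f'%(u[0],u[1]), 'dz',None if z is None else round((t[2]-z)/0.025,2),'spin',None if yaw is None else round(((y0-yaw+180)%360-180)/5,2))
if __name__=='__main__':
    a=[float(v) for v in sys.argv[2:]]
    xy=s2w(a[0],a[1]) if sys.argv[1]=='s' else a[:2]
    if len(a)>1: plan(xy,*(a[2:]))
E
python3 p.py w 0.439 0.144 0.223 137
python3 - <<'E'
from h import *
c=load('scene0')
W=cloud(c)
def px(u,v,h): 
    p=ray(c,[u*.64,v*.64],h)[0]; print(u,v,p.round(3))
px(338,372,.115);px(300,395,.165);px(592,445,.02);px(235,421,.012);px(262,265,.02)
# chock: top face, slope, knob
hsv=cv2.cvtColor(c['frame'],cv2.COLOR_BGR2HSV)
z=W[...,2]
m=(z>.08)&(z<.1)&(abs(W[...,0]-.62)<.08)&(abs(W[...,1]-.29)<.08);print('knob top',m.sum(),W[m].mean(0),(W[m].min(0)+W[m].max(0))/2)
for t in('scene0','top0'):
    c=load(t);W=cloud(c);z=W[...,2]
    m=(z>.08)&(z<.1)&(abs(W[...,0]-.62)<.08)&(abs(W[...,1]-.29)<.08);print('knob top',m.sum(),W[m].mean(0))
    m=(z>.008)&(z<.032)&(abs(W[...,0]-.62)<.06)&(abs(W[...,1]-.27)<.08)
    P=W[m]; 
    G=np.c_[P[:,:2],np.ones(len(P))]; a=np.linalg.lstsq(G,P[:,2],rcond=None)[0];
    for _ in range(5):
        k=abs(G@a-P[:,2])<.004; a=np.linalg.lstsq(G[k],P[k,2],rcond=None)[0]
    print('slope grad',a,np.degrees(np.arctan2(a[1],a[0])),k.sum(),P[k].mean(0), 'chock +y azimuth')
    m=(abs(z-.04)<.004)&(abs(W[...,0]-.62)<.06)&(abs(W[...,1]-.29)<.06); print('flat top',W[m].mean(0),cv2.minAreaRect(W[m][:,:2].astype(np.float32)))
E
```

```text
tcp [0.1815 0.5712 0.2219] stopframe [-0.3164  0.995 ] yaw 72.4 open 0.0878 clk 0.1 q [ 1.15  0.36  1.51 -0.    1.27 -0.12] F [ 0.3  0.6 -0.3] tilt 0.09
units dx -13.17 dy 14.99 dz -0.04 spin -12.93
338 372 [ 0.678 -0.091  0.115]
300 395 [ 0.761 -0.109  0.165]
592 445 [0.625 0.29  0.02 ]
235 421 [ 0.747 -0.246  0.012]
262 265 [ 0.42  -0.357  0.02 ]
knob top 128 [0.61541012 0.29131867 0.08905105] [0.61320301 0.29207979 0.08695251]
knob top 128 [0.61541012 0.29131867 0.08905105]
slope grad [-0.83196591  0.30115201  0.47724435] 160.1009402921317 336 [0.65038658 0.2787285  0.02008454] chock +y azimuth
flat top [0.61931692 0.29098095 0.04032768] ((0.6139666438102722, 0.2917851507663727), (0.05538163706660271, 0.05083267018198967), 69.7970962524414)
knob top 55 [0.61143448 0.29116517 0.08905865]
slope grad [-0.31130421  0.20913222  0.16173292] 146.10704142472662 65 [0.64740044 0.27320264 0.01732991] chock +y azimuth
flat top [0.61120116 0.28643224 0.0398803 ] ((0.6142244338989258, 0.29172804951667786), (0.058949001133441925, 0.049389854073524475), 69.071533203125)
```

```bash
python3 -m crank '[{"gripper":-1,"dx":-0.82,"dy":0.94},{"gripper":-1,"dx":-0.82,"dy":0.94},{"gripper":-1,"dx":-0.82,"dy":0.94},{"gripper":-1,"dx":-0.82,"dy":0.94},{"gripper":-1,"dx":-0.82,"dy":0.94},{"gripper":-1,"dx":-0.82,"dy":0.94},{"gripper":-1,"dx":-0.82,"dy":0.94},{"gripper":-1,"dx":-0.82,"dy":0.94},{"gripper":-1,"dx":-0.82,"dy":0.94},{"gripper":-1,"dx":-0.82,"dy":0.94},{"gripper":-1,"dx":-0.82,"dy":0.94},{"gripper":-1,"dx":-0.82,"dy":0.94},{"gripper":-1,"dx":-0.82,"dy":0.94},{"gripper":-1,"dx":-0.82,"dy":0.94},{"gripper":-1,"dx":-0.82,"dy":0.94},{"gripper":-1,"dx":-0.82,"dy":0.94}]' && python3 -m crank '[{"gripper":-1,"spin":-1},{"gripper":-1,"spin":-1},{"gripper":-1,"spin":-1},{"gripper":-1,"spin":-1},{"gripper":-1,"spin":-1},{"gripper":-1,"spin":-1},{"gripper":-1,"spin":-1},{"gripper":-1,"spin":-1},{"gripper":-1,"spin":-1},{"gripper":-1,"spin":-1},{"gripper":-1,"spin":-1},{"gripper":-1,"spin":-1},{"gripper":-1,"spin":-0.93},{"gripper":-1}]'; python3 p.py w 0.439 0.144 0.007 137
python3 - <<'E'
from h import *
c=cap('top','top1'); c=cap('scene','scene1'); cv2.imwrite('pics/scene1b.png',cv2.resize(c['frame'],(800,600)))
E
```

```text
tcp [0.1815 0.5712 0.2219] stopframe [-0.3164  0.995 ] yaw 72.4 open 0.0878 clk 0.1 q [ 1.15  0.36  1.51 -0.    1.27 -0.12] F [ 0.3  0.6 -0.3] tilt 0.09
units dx -13.17 dy 14.99 dz 8.6 spin -12.93schema error: expected keys gripper, dx, dy, dz, spin
```

View pics/scene1b.png

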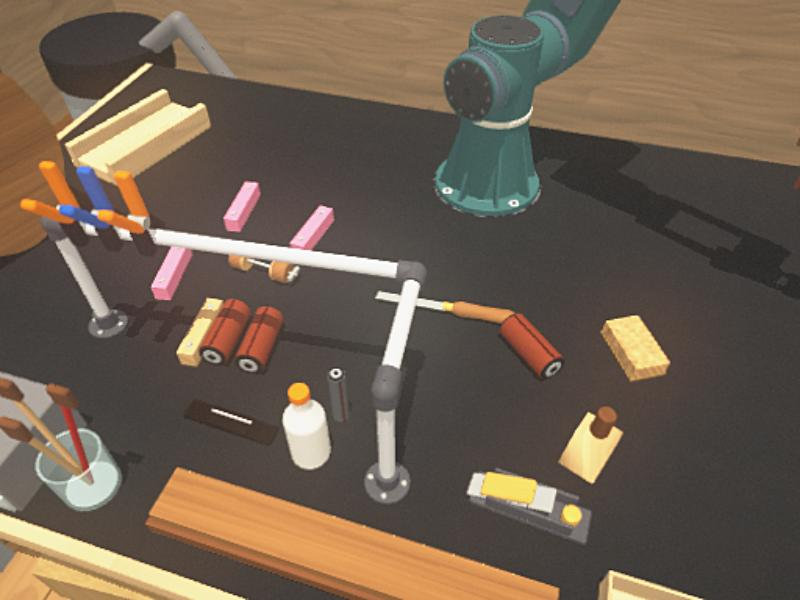

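Nothing has moved yet: every row needs all five keys.

```bash
python3 -m crank '[{"gripper":-1,"dx":-0.82,"dy":0.94,"dz":0,"spin":0},{"gripper":-1,"dx":-0.82,"dy":0.94,"dz":0,"spin":0},{"gripper":-1,"dx":-0.82,"dy":0.94,"dz":0,"spin":0},{"gripper":-1,"dx":-0.82,"dy":0.94,"dz":0,"spin":0},{"gripper":-1,"dx":-0.82,"dy":0.94,"dz":0,"spin":0},{"gripper":-1,"dx":-0.82,"dy":0.94,"dz":0,"spin":0},{"gripper":-1,"dx":-0.82,"dy":0.94,"dz":0,"spin":0},{"gripper":-1,"dx":-0.82,"dy":0.94,"dz":0,"spin":0},{"gripper":-1,"dx":-0.82,"dy":0.94,"dz":0,"spin":0},{"gripper":-1,"dx":-0.82,"dy":0.94,"dz":0,"spin":0},{"gripper":-1,"dx":-0.82,"dy":0.94,"dz":0,"spin":0},{"gripper":-1,"dx":-0.82,"dy":0.94,"dz":0,"spin":0},{"gripper":-1,"dx":-0.82,"dy":0.94,"dz":0,"spin":0},{"gripper":-1,"dx":-0.82,"dy":0.94,"dz":0,"spin":0},{"gripper":-1,"dx":-0.82,"dy":0.94,"dz":0,"spin":0},{"gripper":-1,"dx":-0.82,"dy":0.94,"dz":0,"spin":0}]' && python3 -m crank '[{"gripper":-1,"dx":0,"dy":0,"dz":0,"spin":-1},{"gripper":-1,"dx":0,"dy":0,"dz":0,"spin":-1},{"gripper":-1,"dx":0,"dy":0,"dz":0,"spin":-1},{"gripper":-1,"dx":0,"dy":0,"dz":0,"spin":-1},{"gripper":-1,"dx":0,"dy":0,"dz":0,"spin":-1},{"gripper":-1,"dx":0,"dy":0,"dz":0,"spin":-1},{"gripper":-1,"dx":0,"dy":0,"dz":0,"spin":-1},{"gripper":-1,"dx":0,"dy":0,"dz":0,"spin":-1},{"gripper":-1,"dx":0,"dy":0,"dz":0,"spin":-1},{"gripper":-1,"dx":0,"dy":0,"dz":0,"spin":-1},{"gripper":-1,"dx":0,"dy":0,"dz":0,"spin":-1},{"gripper":-1,"dx":0,"dy":0,"dz":0,"spin":-1},{"gripper":-1,"dx":0,"dy":0,"dz":0,"spin":-0.93},{"gripper":-1,"dx":0,"dy":0,"dz":0,"spin":0}]'; python3 p.py w 0.439 0.144 0.007 137
python3 - <<'E'
from h import *
c=cap('top','top1'); c=cap('scene','scene1'); cv2.imwrite('pics/scene1b.png',cv2.resize(c['frame'],(800,600)))
E
```

```text
clock: 1.8
tcp_pos: [0.4412, 0.1441, 0.2226]
orientation: [[0.303, 0.953, -0.0], [0.953, -0.303, -0.0], [-0.0, -0.0, -1.0]]
ft_force: [-0.1, 0.3, -0.2]
opening: 0.0878
clock: 3.2
tcp_pos: [0.4406, 0.1453, 0.2226]
orientation: [[-0.732, 0.681, -0.0], [0.681, 0.732, -0.0], [0.0, -0.0, -1.0]]
ft_force: [0.0, 0.3, -0.1]
opening: 0.0877
tcp [0.4406 0.1453 0.2226] stopframe [-0.1046  0.5436] yaw 137.1 open 0.0877 clk 3.2 q [ 0.17  0.16  1.79 -0.    1.19 -2.22] F [ 0.   0.3 -0.1] tilt 0.02
units dx 0.01 dy -0.08 dz 8.62 spin 0.01
```

View pics/scene1b.png

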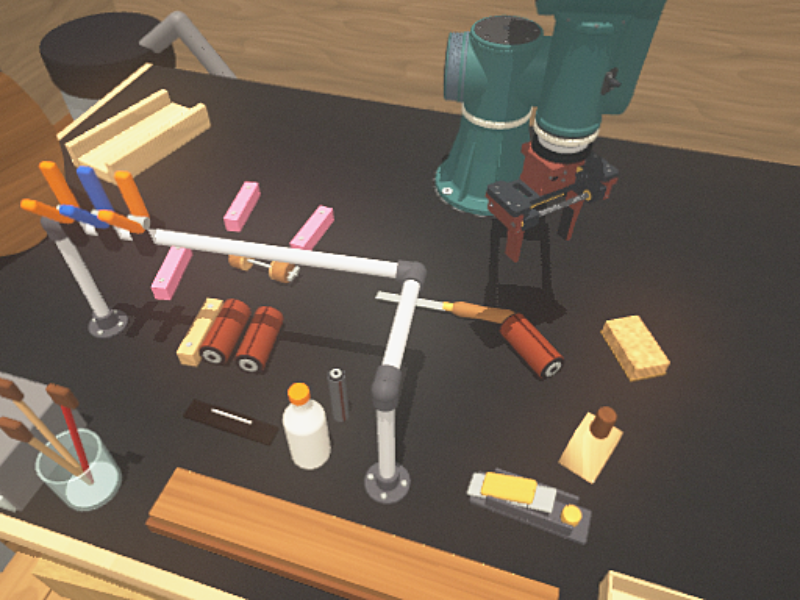

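The gripper hangs in view above the stray drum, around (550,190), with the jaws across the drum's axis. I'll measure its profile by height to check clearance to the rail.

Run:
```python
from h import *
s=arm.state();R=s['orientation'];t0=s['tcp_pos']
PP=[]
for t in('scene1','top1'):
    W=cloud(load(t)); PP.append(W[(W[...,2]>.19)&(np.hypot(W[...,0]-t0[0],W[...,1]-t0[1])<.2)])
P=(np.vstack(PP)-t0)@R
for a in np.arange(-.42,0.02,.02):
    q=P[(P[:,2]>=a)&(P[:,2]<a+.02)]
    if len(q)>5: print('%.2f'%a,len(q),np.percentile(q,2,0).round(3)[:2],np.percentile(q,98,0).round(3)[:2])
```

```text
-0.42 1561 [-0.064 -0.158] [0.129 0.058]
-0.40 493 [-0.07  -0.133] [0.117 0.059]
-0.38 392 [-0.071 -0.102] [0.086 0.068]
-0.36 836 [-0.067 -0.029] [0.026 0.061]
-0.34 576 [-0.042 -0.017] [0.017 0.041]
-0.32 529 [-0.039 -0.017] [0.015 0.038]
-0.30 518 [-0.039 -0.018] [0.018 0.041]
-0.28 496 [-0.039 -0.017] [0.015 0.048]
-0.26 424 [-0.038 -0.017] [0.014 0.037]
-0.24 412 [-0.039 -0.016] [0.016 0.037]
-0.22 477 [-0.04 -0.03] [0.018 0.04 ]
-0.20 214 [-0.039 -0.015] [0.012 0.039]
-0.18 579 [-0.042 -0.031] [0.017 0.037]
-0.16 198 [-0.042 -0.019] [0.012 0.021]
-0.14 1308 [-0.088 -0.028] [0.085 0.032]
-0.12 696 [-0.089 -0.031] [0.078 0.034]
-0.10 481 [-0.081 -0.031] [0.074 0.034]
-0.08 50 [-0.052 -0.01 ] [0.055 0.013]
-0.06 124 [-0.057 -0.01 ] [0.053 0.013]
-0.04 230 [-0.199 -0.039] [0.051 0.012]
-0.02 122 [-0.188 -0.016] [0.052 0.012]
```

```bash
python3 -m crank '[{"gripper":-1,"dx":0,"dy":-0.08,"dz":1,"spin":0},{"gripper":-1,"dx":0,"dy":0,"dz":1,"spin":0},{"gripper":-1,"dx":0,"dy":0,"dz":1,"spin":0},{"gripper":-1,"dx":0,"dy":0,"dz":1,"spin":0},{"gripper":-1,"dx":0,"dy":0,"dz":1,"spin":0},{"gripper":-1,"dx":0,"dy":0,"dz":1,"spin":0},{"gripper":-1,"dx":0,"dy":0,"dz":1,"spin":0},{"gripper":-1,"dx":0,"dy":0,"dz":0.8,"spin":0},{"gripper":-1,"dx":0,"dy":0,"dz":0.8,"spin":0},{"gripper":0,"dx":0,"dy":0,"dz":0,"spin":0},{"gripper":1,"dx":0,"dy":0,"dz":0,"spin":0},{"gripper":1,"dx":0,"dy":0,"dz":0,"spin":0},{"gripper":1,"dx":0,"dy":0,"dz":0,"spin":0},{"gripper":1,"dx":0,"dy":0,"dz":0,"spin":0}]' 50; python3 p.py w 0.439 0.144 0.007 137
```

```text
clock: 4.7
tcp_pos: [0.44, 0.1439, 0.0085]
orientation: [[-0.731, 0.682, 0.002], [0.682, 0.731, 0.0], [-0.001, 0.001, -1.0]]
ft_force: [-2.1, 1.8, 1.6]
opening: 0.0517
tcp [0.44   0.1439 0.0085] stopframe [-0.1053  0.5424] yaw 137.0 open 0.0517 clk 4.7 q [ 0.17  0.49  2.01 -0.    0.64 -2.22] F [-2.1  1.8  1.6] tilt 0.09
units dx 0.03 dy -0.02 dz 0.06 spin 0.0
```

```bash
python3 -m crank '[{"gripper":1,"dx":0,"dy":0,"dz":0,"spin":0},{"gripper":1,"dx":0,"dy":0,"dz":0,"spin":0},{"gripper":1,"dx":0,"dy":0,"dz":-0.4,"spin":0},{"gripper":1,"dx":0,"dy":0,"dz":-0.6,"spin":0},{"gripper":1,"dx":0,"dy":0,"dz":-0.8,"spin":0},{"gripper":1,"dx":0,"dy":0,"dz":-0.8,"spin":0},{"gripper":1,"dx":0,"dy":0,"dz":-0.8,"spin":0},{"gripper":1,"dx":0,"dy":0,"dz":0,"spin":0}]'; python3 p.py s -0.12 0.2 0.1 96.2
python3 - <<'E'
from h import *
c=cap('scene','scene2'); cv2.imwrite('pics/scene2b.png',cv2.resize(c['frame'][90:290,200:467],(800,600)))
E
```

```text
clock: 5.5
tcp_pos: [0.4409, 0.1441, 0.095]
orientation: [[-0.732, 0.682, 0.004], [0.682, 0.732, 0.001], [-0.003, 0.003, -1.0]]
ft_force: [-0.2, -0.3, -2.9]
opening: 0.0493
tcp [0.4409 0.1441 0.095 ] stopframe [-0.1044  0.5424] yaw 137.0 open 0.0493 clk 5.5 q [ 0.17  0.33  1.94 -0.    0.86 -2.22] F [-0.2 -0.3 -2.9] tilt 0.25
units dx -9.95 dy -9.43 dz -0.2 spin 8.16
```

View pics/scene2b.png

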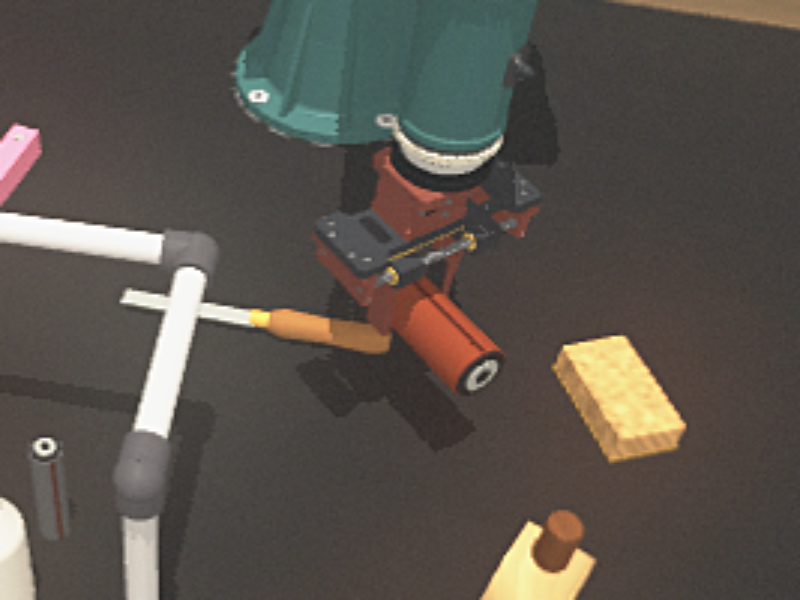

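Drum held level (around (445,325) in the crop). I'll spin it parallel to the row, then carry it.

```bash
python3 -m crank '[{"gripper":1,"dx":0,"dy":0,"dz":0,"spin":0.9},{"gripper":1,"dx":0,"dy":0,"dz":0,"spin":0.9},{"gripper":1,"dx":0,"dy":0,"dz":0,"spin":0.9},{"gripper":1,"dx":0,"dy":0,"dz":0,"spin":0.9},{"gripper":1,"dx":0,"dy":0,"dz":0,"spin":0.9},{"gripper":1,"dx":0,"dy":0,"dz":0,"spin":0.9},{"gripper":1,"dx":0,"dy":0,"dz":0,"spin":0.9},{"gripper":1,"dx":0,"dy":0,"dz":0,"spin":0.9},{"gripper":1,"dx":0,"dy":0,"dz":0,"spin":0.96},{"gripper":1,"dx":0,"dy":0,"dz":0,"spin":0}]'; python3 p.py s -0.12 0.2 0.1 96.2
```

```text
clock: 6.55
tcp_pos: [0.4382, 0.1436, 0.0915]
orientation: [[-0.107, 0.994, -0.003], [0.994, 0.107, -0.001], [-0.0, -0.003, -1.0]]
ft_force: [-0.5, -0.2, -2.2]
opening: 0.0492
tcp [0.4382 0.1436 0.0915] stopframe [-0.1071  0.5422] yaw 96.2 open 0.0492 clk 6.55 q [ 0.17  0.34  1.95 -0.    0.86 -1.51] F [-0.5 -0.2 -2.2] tilt 0.15
units dx -13.69 dy -0.51 dz -0.34 spin -0.01
```

```bash
python3 -m crank '[{"gripper":1,"dx":-0.5,"dy":0,"dz":0,"spin":0},{"gripper":1,"dx":-0.9,"dy":0,"dz":0,"spin":0},{"gripper":1,"dx":-0.9,"dy":0,"dz":0,"spin":0},{"gripper":1,"dx":-0.9,"dy":0,"dz":0,"spin":0},{"gripper":1,"dx":-0.9,"dy":-0.1,"dz":0,"spin":0},{"gripper":1,"dx":-0.9,"dy":-0.1,"dz":0,"spin":0},{"gripper":1,"dx":-0.9,"dy":-0.1,"dz":0,"spin":0},{"gripper":1,"dx":-0.9,"dy":-0.1,"dz":0,"spin":0},{"gripper":1,"dx":-0.9,"dy":-0.1,"dz":0,"spin":0},{"gripper":1,"dx":-0.9,"dy":0,"dz":0,"spin":0},{"gripper":1,"dx":-0.9,"dy":0,"dz":0,"spin":0},{"gripper":1,"dx":-0.9,"dy":0,"dz":0,"spin":0},{"gripper":1,"dx":-0.9,"dy":0,"dz":0,"spin":0},{"gripper":1,"dx":-0.9,"dy":0,"dz":0,"spin":0},{"gripper":1,"dx":-0.9,"dy":0,"dz":0,"spin":0},{"gripper":1,"dx":-0.6,"dy":0,"dz":0,"spin":0},{"gripper":1,"dx":0,"dy":0,"dz":0,"spin":0}]'; python3 p.py s -0.053 0.195 0.015 96.2
python3 - <<'E'
from h import *
cap('top','top3')
c=cap('scene','scene3'); cv2.imwrite('pics/scene3b.png',cv2.resize(c['frame'][90:290,80:347],(800,600)))
E
python3 meas.py scene3 top3 | grep -v rail
```

```text
clock: 8.25
tcp_pos: [0.4643, -0.2003, 0.0925]
orientation: [[-0.107, 0.994, 0.001], [0.994, 0.107, -0.001], [-0.001, 0.001, -1.0]]
ft_force: [0.1, 0.5, -3.5]
opening: 0.0495
tcp [ 0.4643 -0.2003  0.0925] stopframe [-0.1182  0.1976] yaw 96.1 open 0.0495 clk 8.25 q [-0.54  0.39  1.86 -0.    0.9  -2.22] F [ 0.1  0.5 -3.5] tilt 0.07
units dx -0.10 dy 2.61 dz 3.1 spin -0.01
scene3 red [130, 192, 31, 38, 628] mid [nan nan nan] topmean [ 0.5973 -0.3391  0.0489] zmax nan rect [ 0.5904 -0.3348] [0.1198 0.0379] 6.1 dir [0.998 0.058]
scene3 red [152, 197, 30, 38, 621] mid [nan nan nan] topmean [ 0.5959 -0.2743  0.0492] zmax nan rect [ 0.5868 -0.2709] [0.123  0.0394] 8.3 dir [0.993 0.122]
scene3 wood [146, 163, 17, 10, 98] top z 0.0373 rect [ 0.4302 -0.4051] [0.0157 0.0338] 6.2
scene3 wood [172, 167, 17, 13, 139] top z 0.0434 rect [ 0.4295 -0.3113] [0.0182 0.0319] 6.3
scene3 wood [113, 191, 30, 43, 527] top z 0.036 rect [ 0.6023 -0.3829] [0.1298 0.0377] 6.0
scene3 wood [283, 193, 48, 15, 390] top z 0.0276 rect [0.4102 0.0694] [0.0199 0.1279] 4.3
scene3 wood [385, 202, 44, 40, 1059] top z 0.0342
[... 281 characters left out ...]
3 -0.12 ]
top3 red [293, 167, 16, 18, 243] mid [nan nan nan] topmean [ 0.5646 -0.2804  0.0488] zmax nan rect [ 0.566  -0.2853] [0.0632 0.0565] 8.4 dir [-0.99  -0.144]
top3 wood [321, 148, 10, 7, 43] top z 0.0372 rect [ 0.6544 -0.3758] [0.0155 0.034 ] 0.8
top3 wood [133, 150, 23, 23, 273] top z 0.043 rect [0.6126 0.2915] [0.058  0.0459] 71.2
top3 wood [323, 162, 11, 23, 192] top z 0.0366 rect [ 0.5737 -0.3844] [0.0793 0.0322] 4.5
top3 wood [115, 203, 31, 35, 583] top z 0.0349 rect [0.4081 0.3397] [0.1117 0.0633] 29.3
top3 wood [329, 211, 11, 12, 114] top z 0.0447 rect [ 0.4152 -0.4022] [0.0324 0.025 ] 70.6
top3 wood [186, 216, 36, 9, 221] top z 0.0288 rect [0.4069 0.0695] [0.1264 0.0218] 89.7
```

View pics/scene3b.png

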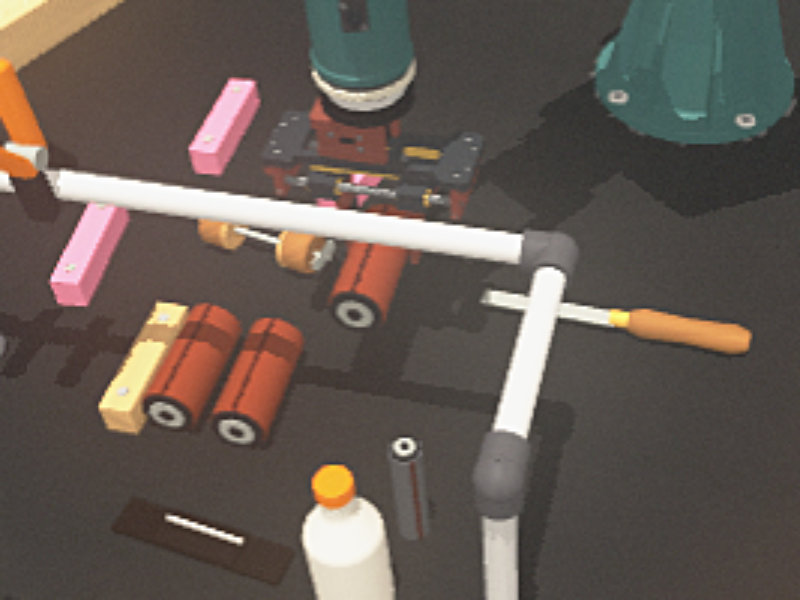

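The held drum hangs at (370,280) in the crop, near side of the rail and parallel to the row. Now I'll lower it, slide it in under the rail and set it down.

```bash
python3 -m crank '[{"gripper":1,"dx":0,"dy":0,"dz":0.8,"spin":0},{"gripper":1,"dx":-0.1,"dy":0,"dz":0.8,"spin":0},{"gripper":1,"dx":0,"dy":0,"dz":0.8,"spin":0},{"gripper":1,"dx":0,"dy":0,"dz":0.7,"spin":0},{"gripper":1,"dx":0,"dy":0.6,"dz":0,"spin":0},{"gripper":1,"dx":0,"dy":0.6,"dz":0,"spin":0},{"gripper":1,"dx":0,"dy":0.6,"dz":0,"spin":0},{"gripper":1,"dx":0,"dy":0.5,"dz":0,"spin":0},{"gripper":1,"dx":0,"dy":0.3,"dz":0,"spin":0},{"gripper":1,"dx":0,"dy":0,"dz":0,"spin":0}]'; python3 p.py s -0.052 0.195 0.0085 96.2
python3 - <<'E'
from h import *
c=cap('scene','scene4'); cv2.imwrite('pics/scene4b.png',cv2.resize(c['frame'][90:290,80:347],(800,600)))
E
```

```text
clock: 9.35
tcp_pos: [0.531, -0.1935, 0.0159]
orientation: [[-0.109, 0.994, 0.002], [0.994, 0.109, -0.001], [-0.001, 0.002, -1.0]]
ft_force: [-0.5, 0.6, -2.4]
opening: 0.049
tcp [ 0.531  -0.1935  0.0159] stopframe [-0.0511  0.1971] yaw 96.3 open 0.049 clk 9.35 q [-0.47  0.57  1.78  0.    0.79 -2.15] F [-0.5  0.6 -2.4] tilt 0.14
units dx -0.08 dy -0.04 dz 0.3 spin 0.02
```

View pics/scene4b.png

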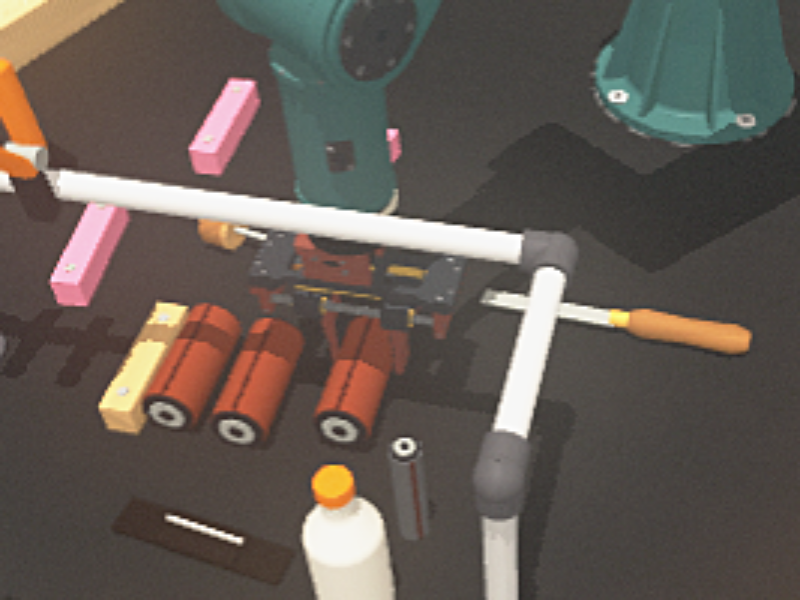

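```bash
python3 -m crank '[{"gripper":1,"dx":0,"dy":0,"dz":0.15,"spin":0},{"gripper":1,"dx":0,"dy":0,"dz":0.15,"spin":0},{"gripper":1,"dx":0,"dy":0,"dz":0,"spin":0},{"gripper":-0.2,"dx":0,"dy":0,"dz":0,"spin":0},{"gripper":-0.4,"dx":0,"dy":0,"dz":0,"spin":0},{"gripper":-0.4,"dx":0,"dy":0,"dz":0,"spin":0},{"gripper":-0.4,"dx":0,"dy":0,"dz":0,"spin":0}]'; python3 p.py s -0.14 0.195 0.0085 96.2
```

```text
clock: 10.1
tcp_pos: [0.5288, -0.1935, 0.0075]
orientation: [[-0.108, 0.994, -0.0], [0.994, 0.108, -0.0], [-0.0, -0.0, -1.0]]
ft_force: [0.4, -0.5, 0.1]
opening: 0.0617
tcp [ 0.5288 -0.1935  0.0075] stopframe [-0.0533  0.1973] yaw 96.2 open 0.0617 clk 10.1 q [-0.47  0.58  1.79 -0.    0.78 -2.15] F [ 0.4 -0.5  0.1] tilt 0.01
units dx -0.09 dy -3.47 dz -0.04 spin 0.0
```

```bash
python3 -m crank '[{"gripper":-0.4,"dx":0,"dy":-0.6,"dz":0,"spin":0},{"gripper":-0.4,"dx":0,"dy":-0.9,"dz":0,"spin":0},{"gripper":-0.4,"dx":0,"dy":-1,"dz":0,"spin":0},{"gripper":-0.4,"dx":0,"dy":-1,"dz":0,"spin":0},{"gripper":-1,"dx":1,"dy":-0.2,"dz":-1,"spin":0},{"gripper":-1,"dx":1,"dy":0,"dz":-1,"spin":0},{"gripper":-1,"dx":0.8,"dy":0,"dz":0,"spin":0},{"gripper":-1,"dx":0,"dy":0,"dz":0,"spin":0}]'; python3 -m crank '[{"gripper":-1,"dx":0,"dy":0,"dz":0,"spin":1},{"gripper":-1,"dx":0,"dy":0,"dz":0,"spin":1},{"gripper":-1,"dx":0,"dy":0,"dz":0,"spin":1},{"gripper":-1,"dx":0,"dy":0,"dz":0,"spin":1},{"gripper":-1,"dx":0,"dy":0,"dz":0,"spin":1},{"gripper":-1,"dx":0,"dy":0,"dz":0,"spin":1},{"gripper":-1,"dx":0,"dy":0,"dz":0,"spin":1},{"gripper":-1,"dx":0,"dy":0,"dz":0,"spin":1},{"gripper":-1,"dx":0,"dy":0,"dz":0,"spin":1},{"gripper":-1,"dx":0,"dy":0,"dz":0,"spin":1},{"gripper":-1,"dx":0,"dy":0,"dz":0,"spin":1},{"gripper":-1,"dx":0,"dy":0,"dz":0,"spin":1},{"gripper":-1,"dx":0,"dy":0,"dz":0,"spin":1},{"gripper":-1,"dx":0,"dy":0,"dz":0,"spin":1},{"gripper":-1,"dx":0,"dy":0,"dz":0,"spin":1},{"gripper":-1,"dx":0,"dy":0,"dz":0,"spin":1},{"gripper":-1,"dx":0,"dy":0,"dz":0,"spin":1},{"gripper":-1,"dx":0,"dy":0,"dz":0,"spin":1},{"gripper":-1,"dx":0,"dy":0,"dz":0,"spin":0}]'; python3 p.py s -0.053 0.265 0.015 6.2
python3 - <<'E'
from h import *
cap('top','top5')
c=cap('scene','scene5'); cv2.imwrite('pics/scene5b.png',cv2.resize(c['frame'][90:290,80:347],(800,600)))
E
python3 meas.py scene5 top5 | grep red
```

```text
clock: 10.9
tcp_pos: [0.4285, -0.1321, 0.0582]
orientation: [[-0.11, 0.994, -0.0], [0.994, 0.11, 0.0], [0.0, -0.0, -1.0]]
ft_force: [-0.3, -0.3, -0.3]
opening: 0.0871
clock: 12.8
tcp_pos: [0.4296, -0.1346, 0.0573]
orientation: [[0.994, 0.107, -0.0], [0.107, -0.994, -0.0], [-0.0, 0.0, -1.0]]
ft_force: [-0.3, -0.1, 0.4]
opening: 0.0878
tcp [ 0.4296 -0.1346  0.0573] stopframe [-0.1456  0.2666] yaw 6.2 open 0.0878 clk 12.8 q [-0.46  0.39  2.   -0.    0.75 -0.56] F [-0.3 -0.1  0.4] tilt 0.02
units dx 3.71 dy 0.06 dz 1.69 spin -0.01
scene5 red [130, 192, 31, 38, 619] mid [nan nan nan] topmean [ 0.5975 -0.3392  0.0491] zmax nan rect [ 0.5924 -0.3393] [0.1196 0.0354] 8.7 dir [0.998 0.066]
scene5 red [154, 197, 28, 39, 620] mid [nan nan nan] topmean [ 0.5966 -0.2737  0.0492] zmax nan rect [ 0.5868 -0.2699] [0.1236 0.0367] 14.7 dir [0.992 0.128]
scene5 red [188, 197, 27, 37, 597] mid [nan nan nan] topmean [ 0.571  -0.1864  0.0493] zmax nan rect [ 0.5611 -0.1847] [0.1236 0.0401] 8.4 dir [0.992 0.125]
top5 red [311, 165, 14, 20, 245] mid [nan nan nan] topmean [ 0.5685 -0.3441  0.0486] zmax nan rect [ 0.5688 -0.3449] [0.0682 0.0477] 3.3 dir [-0.999 -0.045]
top5 red [293, 167, 16, 19, 248] mid [nan nan nan] topmean [ 0.5651 -0.2801  0.049 ] zmax nan rect [ 0.5647 -0.2858] [0.0635 0.0566] 7.9 dir [-0.993 -0.119]
top5 red [268, 169, 16, 24, 304] mid [nan nan nan] topmean [ 0.5464 -0.1906  0.0491] zmax nan rect [ 0.5475 -0.195 ] [0.081  0.0523] 7.3 dir [-0.993 -0.117]
```

View pics/scene5b.png

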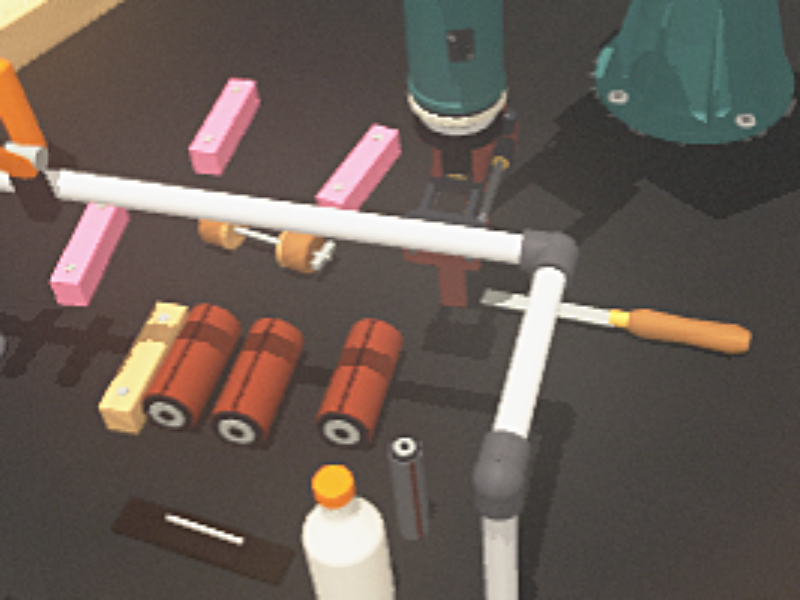

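Drum_c (at (360,375) in the crop) sits parallel, about 12 mm nearer the robot than the others. I'll nudge it endwise to be level with them, then push it in.

```bash
python3 -m crank '[{"gripper":-1,"dx":0,"dy":0.9,"dz":0.5,"spin":0},{"gripper":-1,"dx":0,"dy":0.9,"dz":0.5,"spin":0},{"gripper":-1,"dx":0,"dy":0.9,"dz":0.4,"spin":0},{"gripper":-1,"dx":0,"dy":0,"dz":0,"spin":0},{"gripper":-1,"dx":0.25,"dy":0,"dz":0,"spin":0},{"gripper":-1,"dx":0.25,"dy":0,"dz":0,"spin":0},{"gripper":-1,"dx":0.25,"dy":0,"dz":0,"spin":0},{"gripper":-1,"dx":0.2,"dy":0,"dz":0,"spin":0},{"gripper":-1,"dx":0.2,"dy":0,"dz":0,"spin":0},{"gripper":-1,"dx":0,"dy":0,"dz":0,"spin":0}]'; python3 p.py s -0.117 0.265 0.015 6.2
python3 - <<'E'
from h import *
cap('top','top6')
c=cap('scene','scene6'); cv2.imwrite('pics/scene6b.png',cv2.resize(c['frame'][90:290,80:347],(800,600)))
E
python3 meas.py scene6 top6 | grep red
```

```text
clock: 13.9
tcp_pos: [0.466, -0.1976, 0.0229]
orientation: [[0.994, 0.109, 0.001], [0.109, -0.994, -0.0], [0.001, 0.0, -1.0]]
ft_force: [-0.5, 0.1, 0.1]
opening: 0.0875
tcp [ 0.466  -0.1976  0.0229] stopframe [-0.1162  0.2   ] yaw 6.3 open 0.0875 clk 13.9 q [-0.54  0.5   1.91 -0.    0.73 -0.65] F [-0.5  0.1  0.1] tilt 0.04
units dx -0.03 dy -2.60 dz 0.32 spin 0.01
scene6 red [130, 192, 31, 38, 623] mid [nan nan nan] topmean [ 0.5986 -0.3389  0.049 ] zmax nan rect [ 0.591  -0.3373] [0.1206 0.0337] 11.1 dir [0.997 0.075]
scene6 red [152, 197, 30, 39, 621] mid [nan nan nan] topmean [ 0.5976 -0.274   0.0492] zmax nan rect [ 0.5875 -0.2723] [0.124 0.039] 8.4 dir [0.992 0.124]
scene6 red [187, 199, 27, 39, 602] mid [nan nan nan] topmean [ 0.5795 -0.1859  0.0494] zmax nan rect [ 0.5692 -0.184 ] [0.1229 0.0396] 8.5 dir [0.995 0.103]
top6 red [311, 165, 14, 20, 240] mid [nan nan nan] topmean [ 0.5707 -0.344   0.0492] zmax nan rect [nan nan] [0. 0.] 0.0 dir [-0.994 -0.112]
top6 red [293, 167, 16, 19, 246] mid [nan nan nan] topmean [ 0.5668 -0.2795  0.0485] zmax nan rect [ 0.5651 -0.2851] [0.0648 0.0568] 7.0 dir [-0.989 -0.146]
top6 red [268, 169, 14, 9, 103] mid [ 0.5708 -0.1908  0.072 ] topmean [ 0.5727 -0.1871  0.0534] zmax 0.1495 rect [ 0.5702 -0.1922] [0.0348 0.0517] 7.0 dir [-0.845  0.534]
```

View pics/scene6b.png

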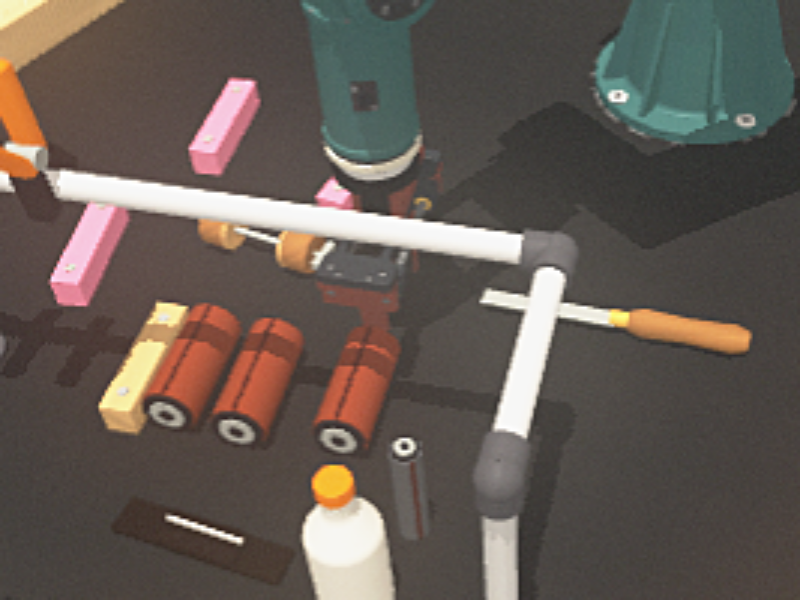

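```bash
python3 -m crank '[{"gripper":-1,"dx":-0.5,"dy":0,"dz":0,"spin":0},{"gripper":-1,"dx":0,"dy":-0.9,"dz":0.15,"spin":0},{"gripper":-1,"dx":0,"dy":-0.9,"dz":0.15,"spin":0},{"gripper":-1,"dx":0,"dy":-0.8,"dz":0,"spin":0},{"gripper":-1,"dx":0.7,"dy":0,"dz":0,"spin":0},{"gripper":-1,"dx":0.8,"dy":0,"dz":0,"spin":0},{"gripper":-1,"dx":0.8,"dy":0,"dz":0,"spin":0},{"gripper":-1,"dx":0.5,"dy":0,"dz":0,"spin":0},{"gripper":-1,"dx":0.2,"dy":0,"dz":0,"spin":0},{"gripper":-1,"dx":0,"dy":0,"dz":0,"spin":0}]'; python3 p.py s -0.053 0.19 0.015 6.2
```

```text
clock: 15.0
tcp_pos: [0.5201, -0.1266, 0.015]
orientation: [[0.994, 0.108, -0.0], [0.108, -0.994, -0.0], [-0.0, 0.0, -1.0]]
ft_force: [0.9, 0.6, -0.3]
opening: 0.0877
tcp [ 0.5201 -0.1266  0.015 ] stopframe [-0.0547  0.2648] yaw 6.2 open 0.0877 clk 15.0 q [-0.37  0.54  1.84 -0.    0.75 -0.48] F [ 0.9  0.6 -0.3] tilt 0.02
units dx 0.07 dy 2.99 dz 0.0 spin 0.0
```

```bash
python3 -m crank '[{"gripper":-1,"dx":0,"dy":0.3,"dz":0,"spin":0},{"gripper":-1,"dx":0,"dy":0.3,"dz":0,"spin":0},{"gripper":-1,"dx":0,"dy":0.2,"dz":0,"spin":0},{"gripper":-1,"dx":0,"dy":0.2,"dz":0,"spin":0},{"gripper":-1,"dx":0,"dy":0.2,"dz":0,"spin":0},{"gripper":-1,"dx":0,"dy":0.2,"dz":0,"spin":0},{"gripper":-1,"dx":0,"dy":0.2,"dz":0,"spin":0},{"gripper":-1,"dx":0,"dy":0.2,"dz":0,"spin":0},{"gripper":-1,"dx":0,"dy":0.2,"dz":0,"spin":0},{"gripper":-1,"dx":0,"dy":0.2,"dz":0,"spin":0},{"gripper":-1,"dx":0,"dy":0.2,"dz":0,"spin":0},{"gripper":-1,"dx":0,"dy":0.2,"dz":0,"spin":0},{"gripper":-1,"dx":0,"dy":0.2,"dz":0,"spin":0},{"gripper":-1,"dx":0,"dy":0.2,"dz":0,"spin":0},{"gripper":-1,"dx":0,"dy":0.1,"dz":0,"spin":0},{"gripper":-1,"dx":0,"dy":0.1,"dz":0,"spin":0},{"gripper":-1,"dx":0,"dy":0,"dz":0,"spin":0}]'; python3 p.py s -0.053 0.175 0.015 6.2
python3 - <<'E'
from h import *
cap('top','top7')
c=cap('scene','scene7'); cv2.imwrite('pics/scene7b.png',cv2.resize(c['frame'][130:280,80:280],(800,600)))
E
python3 meas.py scene7 top7 | grep red
```

```text
clock: 16.7
tcp_pos: [0.5292, -0.2065, 0.0152]
orientation: [[0.994, 0.108, 0.0], [0.108, -0.994, -0.0], [0.0, 0.0, -1.0]]
ft_force: [-1.3, 0.5, -0.4]
opening: 0.0878
tcp [ 0.5292 -0.2065  0.0152] stopframe [-0.0543  0.1844] yaw 6.2 open 0.0878 clk 16.7 q [-0.49  0.57  1.77 -0.    0.8  -0.6 ] F [-1.3  0.5 -0.4] tilt 0.02
units dx 0.05 dy 0.38 dz 0.01 spin -0.0
scene7 red [130, 192, 70, 44, 1611] mid [nan nan nan] topmean [ 0.6003 -0.2926  0.05  ] zmax nan rect [ 0.5694 -0.2796] [0.1187 0.1487] 32.0 dir [0.159 0.987]
top7 red [290, 153, 19, 6, 64] mid [nan nan nan] topmean [ 0.6369 -0.2831  0.0487] zmax nan rect [ 0.6366 -0.2814] [0.0151 0.075 ] 7.9 dir [-0.162  0.987]
top7 red [311, 165, 14, 19, 129] mid [nan nan nan] topmean [ 0.58   -0.3468  0.0492] zmax nan rect [ 0.5767 -0.34  ] [0.0471 0.0706] 77.1 dir [-0.934 -0.358]
```

View pics/scene7b.png

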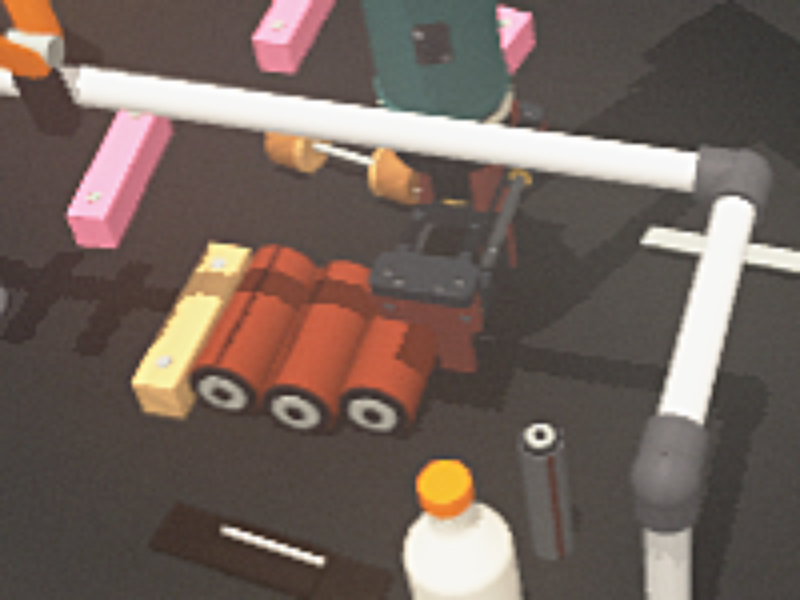

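The three drums are nearly closed up (ends at (222,390), (295,410) and (375,412)). I'll go on gently until the force rises.

```bash
python3 -m crank '[{"gripper":-1,"dx":0,"dy":0.1,"dz":0,"spin":0},{"gripper":-1,"dx":0,"dy":0.1,"dz":0,"spin":0},{"gripper":-1,"dx":0,"dy":0,"dz":0,"spin":0}]'; python3 -m crank '[{"gripper":-1,"dx":0,"dy":0.06,"dz":0,"spin":0},{"gripper":-1,"dx":0,"dy":0.06,"dz":0,"spin":0},{"gripper":-1,"dx":0,"dy":0,"dz":0,"spin":0}]';python3 p.py s -0.053 0.175 0.015 6.2
python3 - <<'E'
from h import *
c=cap('scene','scene8'); cv2.imwrite('pics/scene8b.png',cv2.resize(c['frame'][130:280,80:280],(800,600)))
E
```

```text
clock: 17.1
tcp_pos: [0.5296, -0.2113, 0.0152]
orientation: [[0.994, 0.108, 0.0], [0.108, -0.994, -0.0], [0.0, 0.0, -1.0]]
ft_force: [0.3, 1.5, -0.6]
opening: 0.0879
clock: 17.4
tcp_pos: [0.53, -0.2143, 0.0152]
orientation: [[0.994, 0.108, 0.0], [0.108, -0.994, -0.0], [0.0, 0.0, -1.0]]
ft_force: [0.1, -0.6, -0.1]
opening: 0.088
tcp [ 0.53   -0.2143  0.0152] stopframe [-0.0544  0.1766] yaw 6.2 open 0.088 clk 17.4 q [-0.5   0.58  1.76 -0.    0.8  -0.61] F [ 0.1 -0.6 -0.1] tilt 0.02
units dx 0.06 dy 0.06 dz 0.01 spin 0.0
```

View pics/scene8b.png

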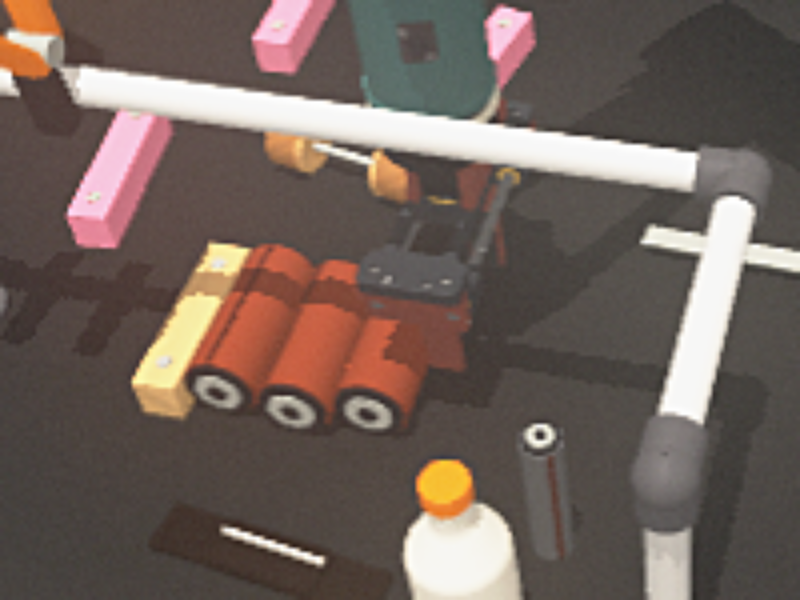

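No force rise yet, so I'll keep pushing in small steps.

```bash
python3 -m crank '[{"gripper":-1,"dx":0,"dy":0.06,"dz":0,"spin":0},{"gripper":-1,"dx":0,"dy":0,"dz":0,"spin":0}]' | grep -E "tcp|force"; python3 -m crank '[{"gripper":-1,"dx":0,"dy":0.06,"dz":0,"spin":0},{"gripper":-1,"dx":0,"dy":0,"dz":0,"spin":0}]'| grep -E "tcp|force";python3 -m crank '[{"gripper":-1,"dx":0,"dy":0.06,"dz":0,"spin":0},{"gripper":-1,"dx":0,"dy":0,"dz":0,"spin":0}]'| grep -E "tcp|force"
```

```text
tcp_pos: [0.53, -0.2154, 0.0151]
ft_force: [-0.5, 1.7, 0.2]
tcp_pos: [0.5299, -0.2165, 0.0149]
ft_force: [0.4, 3.2, -1.0]
tcp_pos: [0.5299, -0.2168, 0.0147]
ft_force: [1.6, 8.8, -2.4]
```

Firm contact at tool y 0.174 m in the stop frame, against 0.175 expected for a closed row. I'll back out and check.

```bash
python3 -m crank '[{"gripper":-1,"dx":0,"dy":-0.2,"dz":0,"spin":0},{"gripper":-1,"dx":0,"dy":-0.6,"dz":0,"spin":0},{"gripper":-1,"dx":-0.4,"dy":-0.3,"dz":0,"spin":0},{"gripper":-1,"dx":-0.9,"dy":0,"dz":0,"spin":0},{"gripper":-1,"dx":-1,"dy":0,"dz":0,"spin":0},{"gripper":-1,"dx":-1,"dy":-0.6,"dz":-0.6,"spin":0},{"gripper":-1,"dx":-0.5,"dy":-1,"dz":-1,"spin":0},{"gripper":-1,"dx":0,"dy":-1,"dz":-1,"spin":0},{"gripper":-1,"dx":0,"dy":-1,"dz":-1,"spin":0},{"gripper":-1,"dx":0,"dy":-1,"dz":-1,"spin":0},{"gripper":-1,"dx":0,"dy":0,"dz":0,"spin":0}]'; python3 p.py w 0.613 0.291 0.13 -20
python3 - <<'E'
from h import *
cap('top','top9')
c=cap('scene','scene9'); cv2.imwrite('pics/scene9b.png',cv2.resize(c['frame'][130:280,80:280],(800,600)))
from p import w2s
W=cloud(c);z=W[...,2]
hsv=cv2.cvtColor(c['frame'],cv2.COLOR_BGR2HSV).astype(int)
m=((hsv[...,0]<10)|(hsv[...,0]>172))&(hsv[...,1]>110)&(z>.03)&(z<.06)&(W[...,0]>.5)
P=W[m];Q=np.array([w2s(p) for p in P]);y=Q[:,1]
for lo,hi in((.015,.065),(.065,.115),(.115,.17)):
    k=(y>lo)&(y<hi);zz=P[k,2];yy=y[k]
    b=np.arange(lo,hi,.004);pr=[(bb,np.median(zz[(yy>=bb)&(yy<bb+.004)]).round(4)) for bb in b if ((yy>=bb)&(yy<bb+.004)).sum()>5]
    t=k&(P[:,2]>.047); print('top band y',y[t].mean().round(4),'slope',np.polyfit(Q[t,0],y[t],1).round(3),'x range',Q[k,0].min().round(3),Q[k,0].max().round(3))
E
```

```text
clock: 19.15
tcp_pos: [0.4203, -0.0853, 0.1325]
orientation: [[0.994, 0.111, 0.004], [0.111, -0.994, -0.001], [0.003, 0.002, -1.0]]
ft_force: [-0.5, 0.6, -0.2]
opening: 0.088
tcp [ 0.4203 -0.0853  0.1325] stopframe [-0.1495  0.3166] yaw 6.4 open 0.088 clk 19.15 q [-0.36  0.23  1.98  0.    0.93 -0.47] F [-0.5  0.6 -0.2] tilt 0.21
units dx 9.33 dy -14.10 dz 0.1 spin 5.27
top band y 0.0387 slope [-0.012  0.039] x range -0.06 0.054
top band y 0.0911 slope [0.006 0.091] x range -0.055 0.059
top band y 0.141 slope [0.025 0.141] x range -0.065 0.056
```

View pics/scene9b.png

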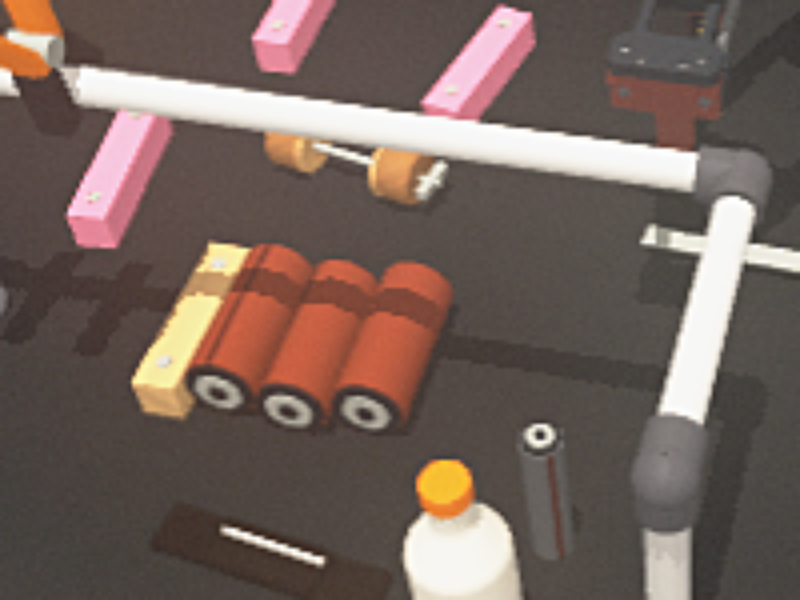

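The row is closed: drum lines measure 0.039, 0.091 and 0.141 m in the stop frame, parallel and level. Next is the chock, going round the rail corner.

```bash
python3 -m crank '[{"gripper":-1,"dx":0,"dy":-0.6,"dz":0,"spin":0},{"gripper":-1,"dx":0,"dy":-1,"dz":0,"spin":0},{"gripper":-1,"dx":0,"dy":-1,"dz":0,"spin":0},{"gripper":-1,"dx":0,"dy":-1,"dz":0,"spin":0},{"gripper":-1,"dx":0,"dy":-1,"dz":0,"spin":0},{"gripper":-1,"dx":0,"dy":-1,"dz":0,"spin":0},{"gripper":-1,"dx":0,"dy":-1,"dz":0,"spin":0},{"gripper":-1,"dx":0,"dy":-1,"dz":0,"spin":0},{"gripper":-1,"dx":0.5,"dy":-1,"dz":0,"spin":0},{"gripper":-1,"dx":1,"dy":-1,"dz":0,"spin":0},{"gripper":-1,"dx":1,"dy":-1,"dz":0,"spin":0},{"gripper":-1,"dx":1,"dy":-1,"dz":0,"spin":0},{"gripper":-1,"dx":1,"dy":-1,"dz":0,"spin":0},{"gripper":-1,"dx":1,"dy":-1,"dz":0,"spin":0},{"gripper":-1,"dx":1,"dy":-0.5,"dz":0,"spin":0},{"gripper":-1,"dx":1,"dy":0,"dz":0,"spin":0},{"gripper":-1,"dx":1,"dy":0,"dz":0,"spin":0},{"gripper":-1,"dx":1,"dy":0,"dz":0,"spin":0},{"gripper":-1,"dx":0.83,"dy":0,"dz":0,"spin":0}]'; python3 -m crank '[{"gripper":-1,"dx":0,"dy":0,"dz":0,"spin":0.88},{"gripper":-1,"dx":0,"dy":0,"dz":0,"spin":0.88},{"gripper":-1,"dx":0,"dy":0,"dz":0,"spin":0.88},{"gripper":-1,"dx":0,"dy":0,"dz":0,"spin":0.88},{"gripper":-1,"dx":0,"dy":0,"dz":0,"spin":0.88},{"gripper":-1,"dx":0,"dy":0,"dz":0,"spin":0.88},{"gripper":-1,"dx":0,"dy":0,"dz":0,"spin":0}]'; python3 p.py w 0.613 0.291 0.049 -20
```

```text
clock: 21.15
tcp_pos: [0.6405, 0.2897, 0.1275]
orientation: [[0.994, 0.107, -0.002], [0.107, -0.994, -0.001], [-0.002, 0.001, -1.0]]
ft_force: [-0.2, -0.6, -0.2]
opening: 0.0877
clock: 21.85
tcp_pos: [0.639, 0.2897, 0.1277]
orientation: [[0.938, -0.347, -0.002], [-0.347, -0.938, -0.001], [-0.002, 0.002, -1.0]]
ft_force: [-0.5, -0.7, 0.1]
opening: 0.088
tcp [0.639  0.2897 0.1277] stopframe [0.1082 0.6659] yaw -20.3 open 0.088 clk 21.85 q [ 0.33  0.59  1.37 -0.    1.19  0.68] F [-0.5 -0.7  0.1] tilt 0.16
units dx -0.99 dy 0.31 dz 3.15 spin -0.06
```

```bash
python3 -m crank '[{"gripper":-1,"dx":-0.5,"dy":0.16,"dz":0,"spin":-0.06},{"gripper":-1,"dx":-0.49,"dy":0.15,"dz":0,"spin":0},{"gripper":-1,"dx":0,"dy":0,"dz":0.8,"spin":0},{"gripper":-1,"dx":0,"dy":0,"dz":0.8,"spin":0},{"gripper":-1,"dx":0,"dy":0,"dz":0.8,"spin":0},{"gripper":-1,"dx":0,"dy":0,"dz":0.75,"spin":0},{"gripper":-1,"dx":0,"dy":0,"dz":0,"spin":0}]'; python3 p.py w 0.613 0.291 0.049 -20
python3 - <<'E'
from h import *
c=cap('scene','scene10'); cv2.imwrite('pics/scene10b.png',cv2.resize(c['frame'][150:300,280:480],(800,600)))
E
```

```text
clock: 22.55
tcp_pos: [0.6096, 0.2916, 0.0486]
orientation: [[0.941, -0.339, -0.006], [-0.339, -0.941, -0.002], [-0.005, 0.004, -1.0]]
ft_force: [0.5, -0.3, -0.8]
opening: 0.0881
tcp [0.6096 0.2916 0.0486] stopframe [0.0792 0.671 ] yaw -19.8 open 0.0881 clk 22.55 q [ 0.34  0.64  1.49 -0.    1.02  0.69] F [ 0.5 -0.3 -0.8] tilt 0.35
units dx 0.14 dy -0.02 dz -0.02 spin 0.04
```

View pics/scene10b.png

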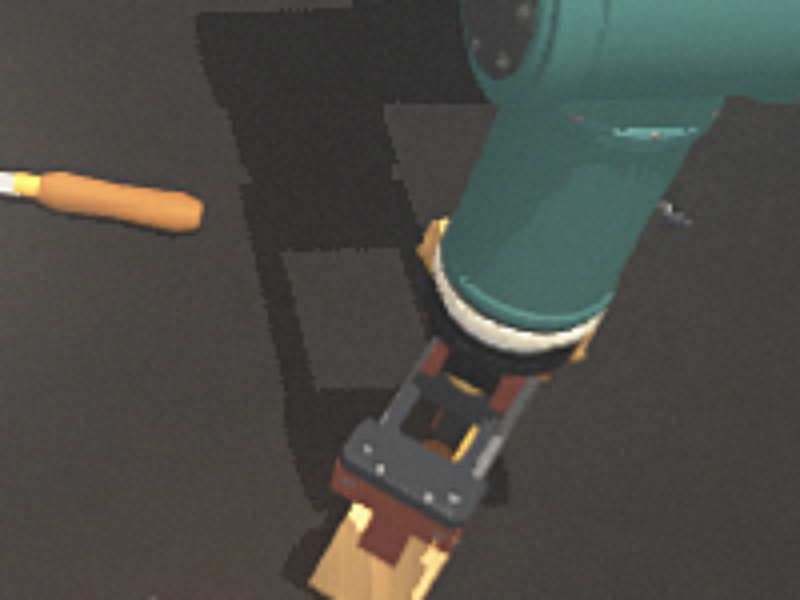

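The fingers straddle the knob, with the far finger visible over the slope at (395,530). Now I'll close and lift.

```bash
python3 -m crank '[{"gripper":0,"dx":0.12,"dy":0,"dz":0,"spin":0},{"gripper":1,"dx":0,"dy":0,"dz":0,"spin":0},{"gripper":1,"dx":0,"dy":0,"dz":0,"spin":0},{"gripper":1,"dx":0,"dy":0,"dz":0,"spin":0},{"gripper":1,"dx":0,"dy":0,"dz":0,"spin":0},{"gripper":1,"dx":0,"dy":0,"dz":0,"spin":0},{"gripper":1,"dx":0,"dy":0,"dz":-0.3,"spin":0},{"gripper":1,"dx":0,"dy":0,"dz":-0.6,"spin":0},{"gripper":1,"dx":0,"dy":0,"dz":-0.8,"spin":0},{"gripper":1,"dx":0,"dy":0,"dz":-0.8,"spin":0},{"gripper":1,"dx":0,"dy":0,"dz":-0.5,"spin":0},{"gripper":1,"dx":0,"dy":0,"dz":0,"spin":0}]' 40; python3 p.py s -0.14 0.235 0.12 -83.8
python3 - <<'E'
from h import *
cap('top','top11')
c=cap('scene','scene11'); cv2.imwrite('pics/scene11b.png',cv2.resize(c['frame'][150:300,280:480],(800,600)))
E
```

```text
clock: 23.8
tcp_pos: [0.6176, 0.292, 0.1292]
orientation: [[0.94, -0.34, 0.004], [-0.34, -0.94, 0.001], [0.004, -0.003, -1.0]]
ft_force: [0.7, 0.3, -2.5]
opening: 0.0273
tcp [0.6176 0.292  0.1292] stopframe [0.0872 0.6705] yaw -19.9 open 0.0273 clk 23.8 q [ 0.34  0.56  1.42 -0.    1.16  0.69] F [ 0.7  0.3 -2.5] tilt 0.26
units dx -0.51 dy 19.64 dz 0.37 spin 12.78
```

View pics/scene11b.png

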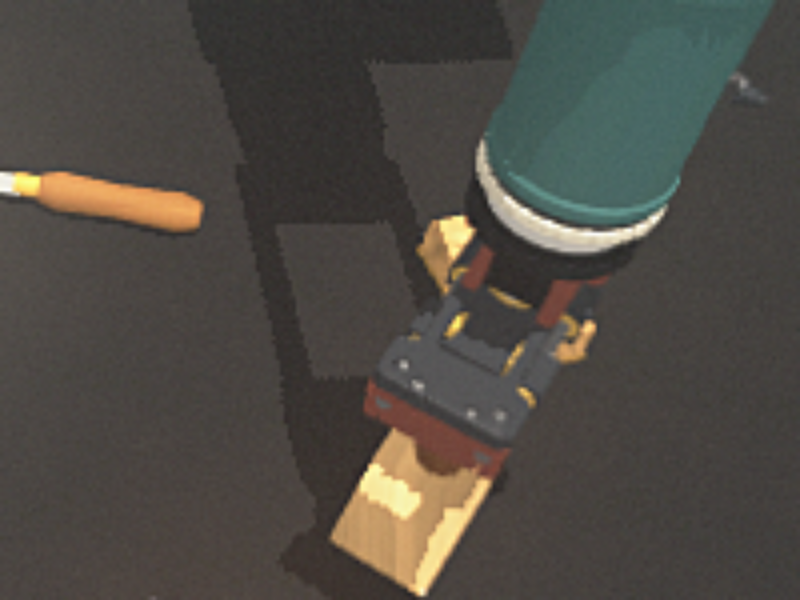

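```bash
python3 -m crank '[{"gripper":1,"dx":0,"dy":0,"dz":0,"spin":0.98},{"gripper":1,"dx":0,"dy":0,"dz":0,"spin":0.98},{"gripper":1,"dx":0,"dy":0,"dz":0,"spin":0.98},{"gripper":1,"dx":0,"dy":0,"dz":0,"spin":0.98},{"gripper":1,"dx":0,"dy":0,"dz":0,"spin":0.98},{"gripper":1,"dx":0,"dy":0,"dz":0,"spin":0.98},{"gripper":1,"dx":0,"dy":0,"dz":0,"spin":0.98},{"gripper":1,"dx":0,"dy":0,"dz":0,"spin":0.98},{"gripper":1,"dx":0,"dy":0,"dz":0,"spin":0.98},{"gripper":1,"dx":0,"dy":0,"dz":0,"spin":0.98},{"gripper":1,"dx":0,"dy":0,"dz":0,"spin":0.98},{"gripper":1,"dx":0,"dy":0,"dz":0,"spin":0.98},{"gripper":1,"dx":0,"dy":0,"dz":0,"spin":0.98},{"gripper":1,"dx":0,"dy":0,"dz":0,"spin":0}]'; python3 p.py s -0.14 0.225 0.12 -83.8
```

```text
clock: 25.3
tcp_pos: [0.615, 0.2911, 0.1248]
orientation: [[0.111, -0.994, -0.003], [-0.994, -0.111, -0.001], [0.001, 0.003, -1.0]]
ft_force: [0.3, 0.9, -1.9]
opening: 0.0267
tcp [0.615  0.2911 0.1248] stopframe [0.0845 0.6699] yaw -83.6 open 0.0267 clk 25.3 q [ 0.34  0.56  1.42 -0.    1.16  1.8 ] F [ 0.3  0.9 -1.9] tilt 0.16
units dx 17.76 dy 9.04 dz 0.19 spin 0.03
```

```bash
python3 -m crank '[{"gripper":1,"dx":0.5,"dy":0.6,"dz":0,"spin":0},{"gripper":1,"dx":0.5,"dy":1,"dz":0,"spin":0},{"gripper":1,"dx":0.5,"dy":1,"dz":0,"spin":0},{"gripper":1,"dx":0.5,"dy":1,"dz":0,"spin":0},{"gripper":1,"dx":0.5,"dy":1,"dz":0,"spin":0},{"gripper":1,"dx":0.5,"dy":1,"dz":0,"spin":0},{"gripper":1,"dx":0.5,"dy":1,"dz":0,"spin":0},{"gripper":1,"dx":0.5,"dy":1,"dz":0,"spin":0},{"gripper":1,"dx":0.5,"dy":1,"dz":0,"spin":0},{"gripper":1,"dx":1,"dy":0.44,"dz":0,"spin":0.03},{"gripper":1,"dx":1,"dy":0,"dz":0,"spin":0}]'; python3 -m crank '[{"gripper":1,"dx":1,"dy":0,"dz":0,"spin":0},{"gripper":1,"dx":1,"dy":0,"dz":0,"spin":0},{"gripper":1,"dx":1,"dy":0,"dz":0,"spin":0},{"gripper":1,"dx":1,"dy":0,"dz":0,"spin":0},{"gripper":1,"dx":1,"dy":0,"dz":0,"spin":0},{"gripper":1,"dx":1,"dy":0,"dz":0,"spin":0},{"gripper":1,"dx":1,"dy":0,"dz":0,"spin":0},{"gripper":1,"dx":1,"dy":0,"dz":0,"spin":0},{"gripper":1,"dx":1,"dy":0,"dz":0,"spin":0},{"gripper":1,"dx":1,"dy":0,"dz":0,"spin":0},{"gripper":1,"dx":0.8,"dy":0,"dz":0,"spin":0},{"gripper":1,"dx":0.4,"dy":0,"dz":0,"spin":0},{"gripper":1,"dx":0,"dy":0,"dz":0,"spin":0}]'; python3 p.py s -0.053 0.225 0.055 -83.8
python3 - <<'E'
from h import *
cap('top','top12')
c=cap('scene','scene12'); cv2.imwrite('pics/scene12b.png',cv2.resize(c['frame'][90:290,80:347],(800,600)))
E
```

```text
clock: 26.4
tcp_pos: [0.4063, 0.1041, 0.1258]
orientation: [[0.113, -0.994, -0.003], [-0.994, -0.113, -0.0], [-0.0, 0.003, -1.0]]
ft_force: [0.6, 0.3, -1.4]
opening: 0.0267
clock: 27.7
tcp_pos: [0.4401, -0.1745, 0.1262]
orientation: [[0.109, -0.994, -0.0], [-0.994, -0.109, -0.0], [0.0, 0.0, -1.0]]
ft_force: [-0.5, 0.1, -1.3]
opening: 0.0271
tcp [ 0.4401 -0.1745  0.1262] stopframe [-0.1394  0.2258] yaw -83.8 open 0.0271 clk 27.7 q [-0.52  0.3   1.89 -0.    0.95  0.94] F [-0.5  0.1 -1.3] tilt 0.01
units dx 0.04 dy -3.46 dz 2.85 spin 0.01
```

View pics/scene12b.png

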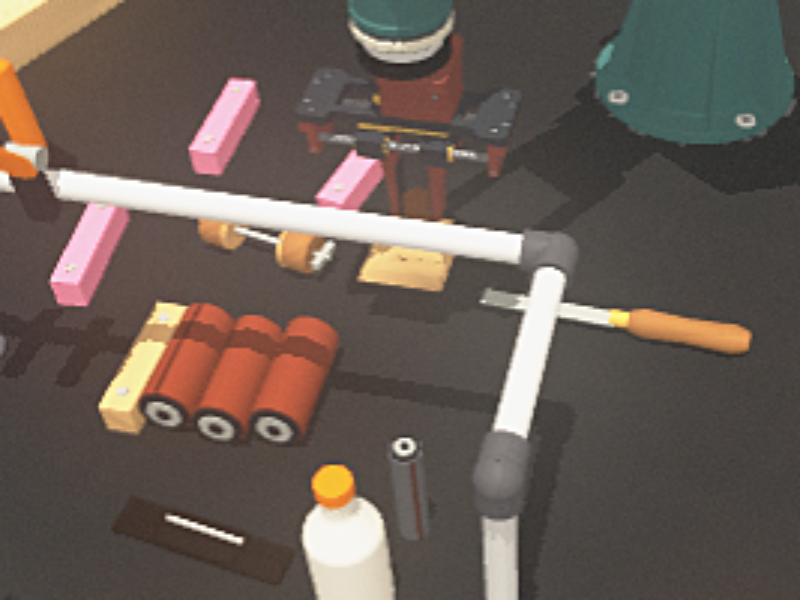

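The chock hangs square at (410,265) in the crop, slope towards the drums. Now I'll lower it and slide it in.

```bash
python3 -m crank '[{"gripper":1,"dx":0,"dy":0,"dz":0.8,"spin":0},{"gripper":1,"dx":0,"dy":0,"dz":0.8,"spin":0},{"gripper":1,"dx":0.04,"dy":0,"dz":0.8,"spin":0},{"gripper":1,"dx":0,"dy":0,"dz":0.45,"spin":0},{"gripper":1,"dx":0,"dy":-0.7,"dz":0,"spin":0},{"gripper":1,"dx":0,"dy":-0.7,"dz":0,"spin":0},{"gripper":1,"dx":0,"dy":-0.7,"dz":0,"spin":0},{"gripper":1,"dx":0,"dy":-0.7,"dz":0,"spin":0},{"gripper":1,"dx":0,"dy":-0.5,"dz":0,"spin":0},{"gripper":1,"dx":0,"dy":-0.12,"dz":0,"spin":0},{"gripper":1,"dx":0,"dy":0,"dz":0,"spin":0}]';python3 p.py s -0.053 0.225 0.049 -83.8
```

```text
clock: 28.9
tcp_pos: [0.5255, -0.1645, 0.0555]
orientation: [[0.11, -0.994, 0.0], [-0.994, -0.11, 0.0], [-0.0, -0.0, -1.0]]
ft_force: [-1.4, 0.8, 8.7]
opening: 0.027
tcp [ 0.5255 -0.1645  0.0555] stopframe [-0.0535  0.2265] yaw -83.7 open 0.027 clk 28.9 q [-0.43  0.49  1.79  0.    0.86  1.03] F [-1.4  0.8  8.7] tilt 0.02
units dx 0.06 dy -0.02 dz 0.26 spin 0.02
```

Run:
```python
from h import *
cap('top','top13')
c=cap('scene','scene13'); cv2.imwrite('pics/scene13b.png',cv2.resize(c['frame'][110:260,110:310],(800,600)))
```

```text
(no output)
```

View pics/scene13b.png

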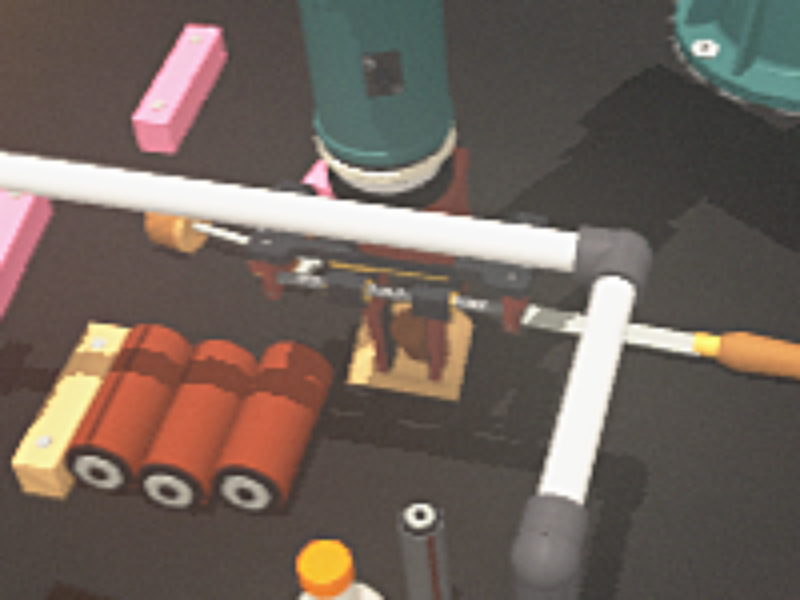

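```bash
python3 -m crank '[{"gripper":0.2,"dx":0,"dy":0,"dz":0,"spin":0},{"gripper":-0.15,"dx":0,"dy":0,"dz":0,"spin":0},{"gripper":-0.15,"dx":0,"dy":0,"dz":0,"spin":0},{"gripper":-0.15,"dx":0,"dy":0,"dz":0,"spin":0},{"gripper":-0.15,"dx":0,"dy":0.6,"dz":0,"spin":0},{"gripper":-0.15,"dx":0,"dy":1,"dz":0,"spin":0},{"gripper":-0.15,"dx":0,"dy":1,"dz":0,"spin":0},{"gripper":-0.15,"dx":0,"dy":0.6,"dz":0,"spin":0},{"gripper":0.32,"dx":0,"dy":0,"dz":0,"spin":0},{"gripper":0.32,"dx":0,"dy":0,"dz":0,"spin":0}]';python3 p.py s -0.115 0.2165 0.022 -83.8
python3 - <<'E'
from h import *
from p import w2s
cap('top','top14')
c=cap('scene','scene14'); cv2.imwrite('pics/scene14b.png',cv2.resize(c['frame'][110:260,110:310],(800,600)))
for t in('scene14','top14'):
    c=load(t);W=cloud(c);z=W[...,2]
    hsv=cv2.cvtColor(c['frame'],cv2.COLOR_BGR2HSV).astype(int)
    Q=(W[...,:2]-np.array([.603,-.384])); A=np.radians(6.17);X=Q@[np.cos(A),np.sin(A)];Y=Q@[-np.sin(A),np.cos(A)]
    near=(abs(X+.05)<.08)&(abs(Y-.21)<.07)
    m=near&(z>.08)&(z<.1); print(t,'knob',m.sum(),X[m].mean(),Y[m].mean())
    m=near&(z>.033)&(z<.047)&(hsv[...,0]>10)&(hsv[...,0]<35); print('top',m.sum(),np.percentile(X[m],[2,98]),np.percentile(Y[m],[2,98]),z[m].mean(),z[m].std())
    if m.sum()>10: print(cv2.minAreaRect(np.c_[X[m],Y[m]].astype(np.float32)))
    m=near&(z>.006)&(z<.045)&(hsv[...,0]>10)&(hsv[...,0]<35)&(hsv[...,1]>50)&(Y<.23); print('all',np.percentile(X[m],[1,99]),np.percentile(Y[m],[1,99]))
E
```

```text
clock: 30.0
tcp_pos: [0.4465, -0.1745, 0.0554]
orientation: [[0.108, -0.994, 0.001], [-0.994, -0.108, -0.001], [0.001, -0.001, -1.0]]
ft_force: [0.8, -0.2, -1.0]
opening: 0.0378
tcp [ 0.4465 -0.1745  0.0554] stopframe [-0.133   0.2251] yaw -83.8 open 0.0378 clk 30.0 q [-0.52  0.42  1.94  0.    0.78  0.95] F [ 0.8 -0.2 -1. ] tilt 0.09
units dx 0.34 dy -0.72 dz 1.34 spin 0.0
scene14 knob 112 -0.10688875578316574 0.22744677737824684
top 192 [-0.12847438 -0.07435239] [0.20076666 0.2502254 ] 0.039314243877145875 0.002784774575788257
((-0.09976284205913544, 0.19872412085533142), (0.05900007113814354, 0.10696981102228165), 5.42194938659668)
all [-0.12864915 -0.0742995 ] [0.17454952 0.22950093]
top14 knob 0 nan nan<stdin>:10: RuntimeWarning: Mean of empty slice.
  ret = ret.dtype.type(ret / rcount)
Traceback (most recent call last):
IndexError: index -1 is out of bounds for axis 0 with size 0
```

View pics/scene14b.png

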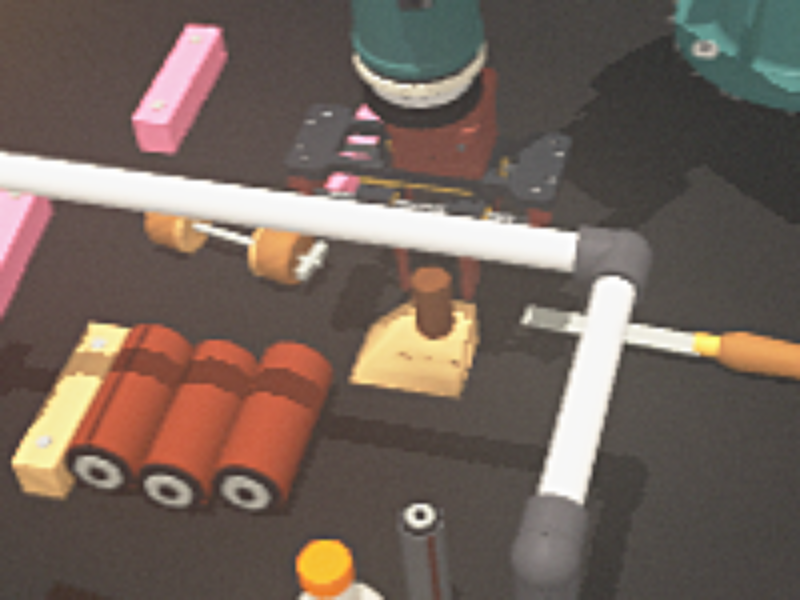

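The image and cloud show the chock square but at x of about -0.10 m in the stop frame. Its underside caught on the bench and the knob slid along the pads. I'll go behind its near side and push it sideways with both fingers, which also squares it.

```bash
python3 -m crank '[{"gripper":0.32,"dx":0.17,"dy":0.5,"dz":0,"spin":0},{"gripper":0.32,"dx":0.17,"dy":0.5,"dz":0,"spin":0},{"gripper":0.32,"dx":0,"dy":0.1,"dz":0,"spin":0},{"gripper":0.32,"dx":0,"dy":0,"dz":0.7,"spin":0},{"gripper":0.32,"dx":0,"dy":0,"dz":0.64,"spin":0},{"gripper":0.32,"dx":0,"dy":0,"dz":0,"spin":0}]';python3 p.py s -0.1 0.2165 0.022 -83.8
python3 - <<'E'
from h import *
c=cap('scene','scene15'); cv2.imwrite('pics/scene15b.png',cv2.resize(c['frame'][110:260,110:310],(800,600)))
cap('top','top15')
A=np.radians(6.17)
for t in('scene15','top15'):
    c=load(t);W=cloud(c);z=W[...,2]
    hsv=cv2.cvtColor(c['frame'],cv2.COLOR_BGR2HSV).astype(int)
    Q=(W[...,:2]-np.array([.603,-.384]));X=Q@[np.cos(A),np.sin(A)];Y=Q@[-np.sin(A),np.cos(A)]
    near=(abs(X+.09)<.05)&(abs(Y-.21)<.07)
    for n,m in(('wood top',near&(abs(z-.04)<.004)&(hsv[...,0]>10)&(hsv[...,0]<35)&(hsv[...,1]>40)&(Y>.20)),('knob',near&(abs(z-.089)<.004)&(X>-.13))):
        print(t,n,m.sum(), np.percentile(X[m],[2,50,98]).round(4) if m.sum() else '',np.percentile(Y[m],[2,50,98]).round(4) if m.sum() else '')
E
```

```text
clock: 30.7
tcp_pos: [0.4177, -0.1849, 0.0204]
orientation: [[0.108, -0.994, -0.003], [-0.994, -0.108, 0.002], [-0.002, 0.003, -1.0]]
ft_force: [0.4, -0.2, 0.1]
opening: 0.03
tcp [ 0.4177 -0.1849  0.0204] stopframe [-0.1628  0.2179] yaw -83.8 open 0.03 clk 30.7 q [-0.57  0.47  2.01 -0.    0.67  0.89] F [ 0.4 -0.2  0.1] tilt 0.18
units dx 0.06 dy -2.51 dz -0.06 spin 0.01
scene15 wood top 159 [-0.129  -0.0903 -0.0753] [0.2048 0.2338 0.25  ]
scene15 knob 62 [-0.1161 -0.1006 -0.0905] [0.2173 0.2283 0.2409]
top15 wood top 56 [-0.1141 -0.0866 -0.0781] [0.2113 0.2378 0.2491]
top15 knob 5 [-0.1015 -0.0981 -0.0924] [0.2276 0.2349 0.2387]
```

View pics/scene15b.png

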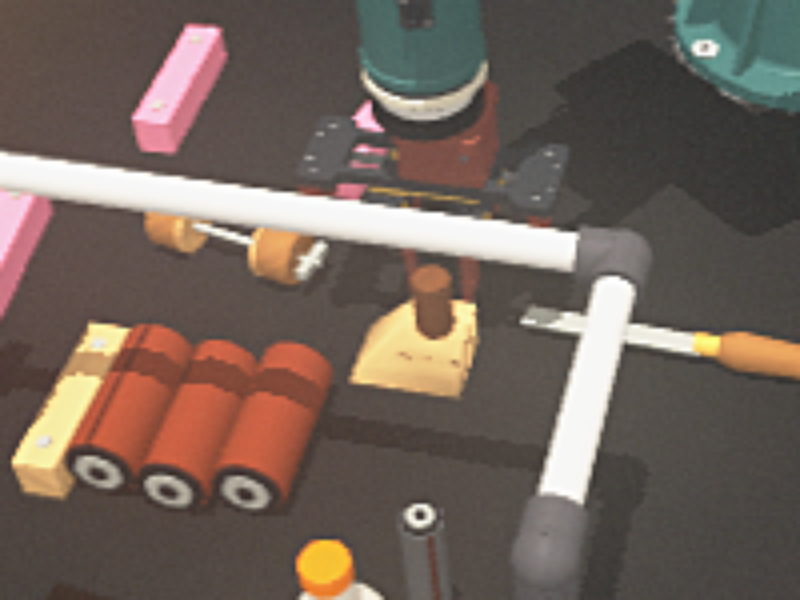

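```bash
python3 -m crank '[{"gripper":0.32,"dx":0.06,"dy":-0.25,"dz":-0.05,"spin":0},{"gripper":0.32,"dx":0,"dy":-0.25,"dz":0,"spin":0},{"gripper":0.32,"dx":0,"dy":-0.25,"dz":0,"spin":0},{"gripper":0.32,"dx":0,"dy":-0.25,"dz":0,"spin":0},{"gripper":0.32,"dx":0,"dy":-0.25,"dz":0,"spin":0},{"gripper":0.32,"dx":0,"dy":-0.25,"dz":0,"spin":0},{"gripper":0.32,"dx":0,"dy":-0.25,"dz":0,"spin":0},{"gripper":0.32,"dx":0,"dy":-0.25,"dz":0,"spin":0},{"gripper":0.32,"dx":0,"dy":-0.25,"dz":0,"spin":0},{"gripper":0.32,"dx":0,"dy":-0.25,"dz":0,"spin":0},{"gripper":0.32,"dx":0,"dy":0,"dz":0,"spin":0}]';python3 p.py s -0.053 0.2165 0.022 -83.8
python3 - <<'E'
from h import *
c=cap('scene','scene16'); cv2.imwrite('pics/scene16b.png',cv2.resize(c['frame'][110:260,110:310],(800,600)))
E
```

```text
clock: 31.9
tcp_pos: [0.4831, -0.1804, 0.023]
orientation: [[0.109, -0.994, 0.002], [-0.994, -0.109, -0.001], [0.001, -0.002, -1.0]]
ft_force: [0.7, -0.3, 0.8]
opening: 0.0299
tcp [ 0.4831 -0.1804  0.023 ] stopframe [-0.0973  0.2153] yaw -83.7 open 0.0299 clk 31.9 q [-0.49  0.51  1.89  0.    0.74  0.97] F [ 0.7 -0.3  0.8] tilt 0.11
units dx -0.04 dy -1.77 dz 0.04 spin 0.02
```

View pics/scene16b.png

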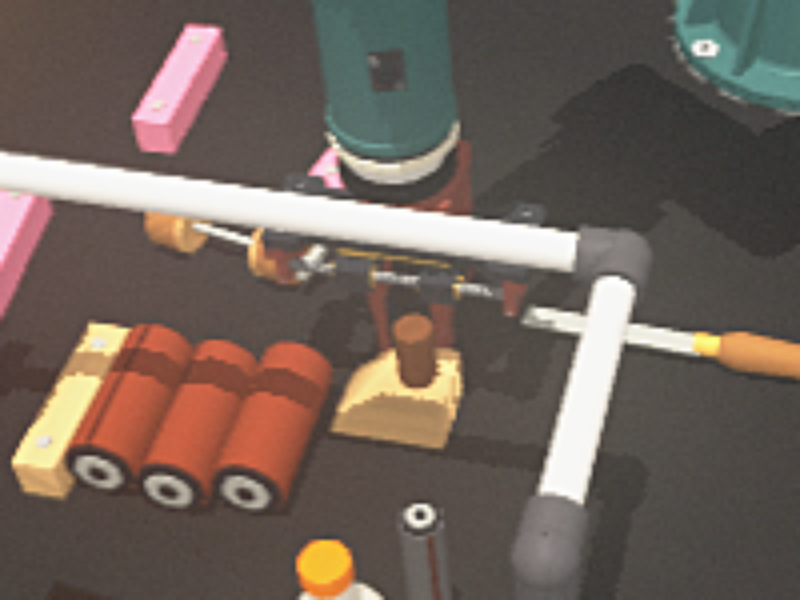

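Sliding squarely, with the chock at (400,400) in the crop. I'll continue to the limit the rail sets.

```bash
python3 -m crank '[{"gripper":0.32,"dx":-0.02,"dy":-0.25,"dz":0,"spin":0.02},{"gripper":0.32,"dx":0,"dy":-0.25,"dz":0,"spin":0},{"gripper":0.32,"dx":0,"dy":-0.25,"dz":0,"spin":0},{"gripper":0.32,"dx":0,"dy":-0.25,"dz":0,"spin":0},{"gripper":0.32,"dx":0,"dy":-0.25,"dz":0,"spin":0},{"gripper":0.32,"dx":0,"dy":-0.25,"dz":0,"spin":0},{"gripper":0.32,"dx":0,"dy":-0.2,"dz":0,"spin":0},{"gripper":0.32,"dx":0,"dy":-0.05,"dz":0,"spin":0},{"gripper":0.32,"dx":0,"dy":0,"dz":0,"spin":0}]';python3 p.py s -0.053 0.2165 0.022 -83.8
python3 - <<'E'
from h import *
c=cap('scene','scene17'); cv2.imwrite('pics/scene17b.png',cv2.resize(c['frame'][110:260,110:310],(800,600)))
A=np.radians(6.17)
W=cloud(c);z=W[...,2]
hsv=cv2.cvtColor(c['frame'],cv2.COLOR_BGR2HSV).astype(int)
Q=(W[...,:2]-np.array([.603,-.384]));X=Q@[np.cos(A),np.sin(A)];Y=Q@[-np.sin(A),np.cos(A)]
m=(abs(X+.01)<.06)&(Y>.2)&(Y<.26)&(abs(z-.04)<.004)&(hsv[...,0]>10)&(hsv[...,0]<35)&(hsv[...,1]>40)
print(m.sum(),np.percentile(X[m],[2,98]),np.percentile(Y[m],[2,98]),cv2.minAreaRect(np.c_[X[m],Y[m]].astype(np.float32)))
m=(abs(X+.01)<.06)&(Y>.16)&(Y<.21)&(z>.006)&(z<.034)&(hsv[...,0]>10)&(hsv[...,0]<35)&(hsv[...,1]>40)
P=np.c_[X[m],Y[m],np.ones(m.sum())];k=np.ones(len(P),bool)
for _ in range(6):
    a=np.linalg.lstsq(P[k],z[m][k],rcond=None)[0];k=abs(P@a-z[m])<.003
print('slope',a,k.sum(),'yaw deg',np.degrees(np.arctan2(-a[0],a[1])),'y at z=.02,x=-.01',(.02-a[2]+.01*a[0])/a[1], 'chock y', (.02-a[2]+.01*a[0])/a[1]+.022)
E
```

```text
clock: 32.85
tcp_pos: [0.5254, -0.175, 0.023]
orientation: [[0.108, -0.994, 0.001], [-0.994, -0.108, -0.0], [0.0, -0.001, -1.0]]
ft_force: [-0.1, -0.2, 0.5]
opening: 0.0297
tcp [ 0.5254 -0.175   0.023 ] stopframe [-0.0547  0.2161] yaw -83.8 open 0.0297 clk 32.85 q [-0.45  0.55  1.8  -0.    0.79  1.02] F [-0.1 -0.2  0.5] tilt 0.04
units dx -0.01 dy -0.07 dz 0.04 spin -0.01
185 [-0.0403455   0.01433387] [0.20486091 0.25061179] ((-0.01408868096768856, 0.22701679170131683), (0.04826778173446655, 0.0582273043692112), 89.88159942626953)
slope [-0.06612045  0.85598885 -0.14268196] 107 yaw deg 4.417013770631277 y at z=.02,x=-.01 0.18927904861394457 chock y 0.21127904861394456
```

View pics/scene17b.png

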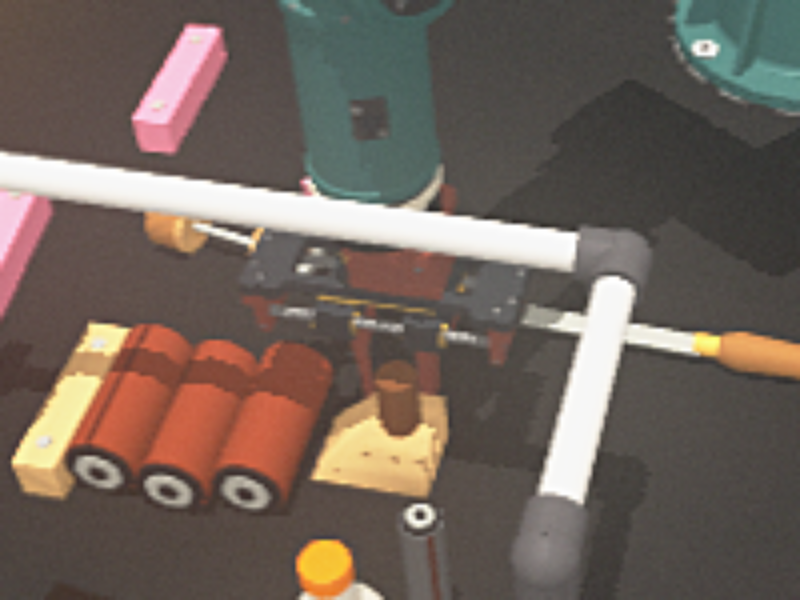

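```bash
python3 -m crank '[{"gripper":0.32,"dx":0,"dy":0.5,"dz":0,"spin":0},{"gripper":0.32,"dx":0,"dy":0.9,"dz":0,"spin":0},{"gripper":0.32,"dx":0,"dy":1,"dz":0,"spin":0},{"gripper":0.32,"dx":0,"dy":1,"dz":0,"spin":0},{"gripper":-1,"dx":-0.8,"dy":0.6,"dz":-0.4,"spin":0},{"gripper":-1,"dx":-0.9,"dy":0,"dz":-0.6,"spin":0},{"gripper":-1,"dx":-0.9,"dy":0,"dz":0,"spin":0},{"gripper":-1,"dx":-0.8,"dy":0,"dz":0,"spin":0},{"gripper":-1,"dx":0,"dy":0,"dz":0,"spin":0}]'; python3 -m crank '[{"gripper":-1,"dx":0,"dy":0,"dz":0,"spin":-1},{"gripper":-1,"dx":0,"dy":0,"dz":0,"spin":-1},{"gripper":-1,"dx":0,"dy":0,"dz":0,"spin":-1},{"gripper":-1,"dx":0,"dy":0,"dz":0,"spin":-1},{"gripper":-1,"dx":0,"dy":0,"dz":0,"spin":-1},{"gripper":-1,"dx":0,"dy":0,"dz":0,"spin":-1},{"gripper":-1,"dx":0,"dy":0,"dz":0,"spin":-1},{"gripper":-1,"dx":0,"dy":0,"dz":0,"spin":-1},{"gripper":-1,"dx":0,"dy":0,"dz":0,"spin":-1},{"gripper":-1,"dx":0,"dy":0,"dz":0,"spin":-1},{"gripper":-1,"dx":0,"dy":0,"dz":0,"spin":-1},{"gripper":-1,"dx":0,"dy":0,"dz":0,"spin":-1},{"gripper":-1,"dx":0,"dy":0,"dz":0,"spin":-1},{"gripper":-1,"dx":0,"dy":0,"dz":0,"spin":-1},{"gripper":-1,"dx":0,"dy":0,"dz":0,"spin":-1},{"gripper":-1,"dx":0,"dy":0,"dz":0,"spin":-1},{"gripper":-1,"dx":0,"dy":0,"dz":0,"spin":-1},{"gripper":-1,"dx":0,"dy":0,"dz":0,"spin":-1},{"gripper":-1,"dx":0,"dy":0,"dz":0,"spin":0}]'; python3 p.py s -0.063 0.285 0.024 6.2
```

```text
clock: 33.8
tcp_pos: [0.414, -0.0992, 0.048]
orientation: [[0.109, -0.994, -0.002], [-0.994, -0.109, 0.001], [-0.001, 0.002, -1.0]]
ft_force: [-0.8, -0.9, -0.6]
opening: 0.0664
clock: 35.7
tcp_pos: [0.4161, -0.1019, 0.0479]
orientation: [[0.994, 0.108, 0.0], [0.108, -0.994, -0.0], [0.0, 0.0, -1.0]]
ft_force: [0.2, -0.8, 0.2]
opening: 0.0879
tcp [ 0.4161 -0.1019  0.0479] stopframe [-0.1555  0.3005] yaw 6.2 open 0.0879 clk 35.7 q [-0.4   0.38  2.06 -0.    0.7  -0.51] F [ 0.2 -0.8  0.2] tilt 0.02
units dx 3.70 dy 0.62 dz 0.96 spin -0.0
```

```bash
python3 -m crank '[{"gripper":-1,"dx":0.4,"dy":0.3,"dz":0.5,"spin":0},{"gripper":-1,"dx":0.8,"dy":0.32,"dz":0.46,"spin":0},{"gripper":-1,"dx":0.9,"dy":0,"dz":0,"spin":0},{"gripper":-1,"dx":0.9,"dy":0,"dz":0,"spin":0},{"gripper":-1,"dx":0.5,"dy":0,"dz":0,"spin":0},{"gripper":-1,"dx":0.2,"dy":0,"dz":0,"spin":0},{"gripper":-1,"dx":0,"dy":0.2,"dz":0,"spin":0},{"gripper":-1,"dx":0,"dy":0.2,"dz":0,"spin":0},{"gripper":-1,"dx":0,"dy":0.2,"dz":0,"spin":0},{"gripper":-1,"dx":0,"dy":0.2,"dz":0,"spin":0},{"gripper":-1,"dx":0,"dy":0.2,"dz":0,"spin":0},{"gripper":-1,"dx":0,"dy":0.2,"dz":0,"spin":0},{"gripper":-1,"dx":0,"dy":0,"dz":0,"spin":0}]'; python3 p.py s -0.063 0.242 0.024 6.2
python3 - <<'E'
from h import *
c=cap('scene','scene18'); cv2.imwrite('pics/scene18b.png',cv2.resize(c['frame'][110:260,110:310],(800,600)))
E
```

```text
clock: 37.0
tcp_pos: [0.5133, -0.1372, 0.024]
orientation: [[0.994, 0.107, 0.0], [0.107, -0.994, -0.0], [0.0, 0.0, -1.0]]
ft_force: [-0.1, 0.1, 0.3]
opening: 0.0879
tcp [ 0.5133 -0.1372  0.024 ] stopframe [-0.0626  0.255 ] yaw 6.1 open 0.0879 clk 37.0 q [-0.39  0.53  1.85 -0.    0.77 -0.5 ] F [-0.1  0.1  0.3] tilt 0.02
units dx -0.01 dy 0.52 dz -0.0 spin -0.01
```

View pics/scene18b.png

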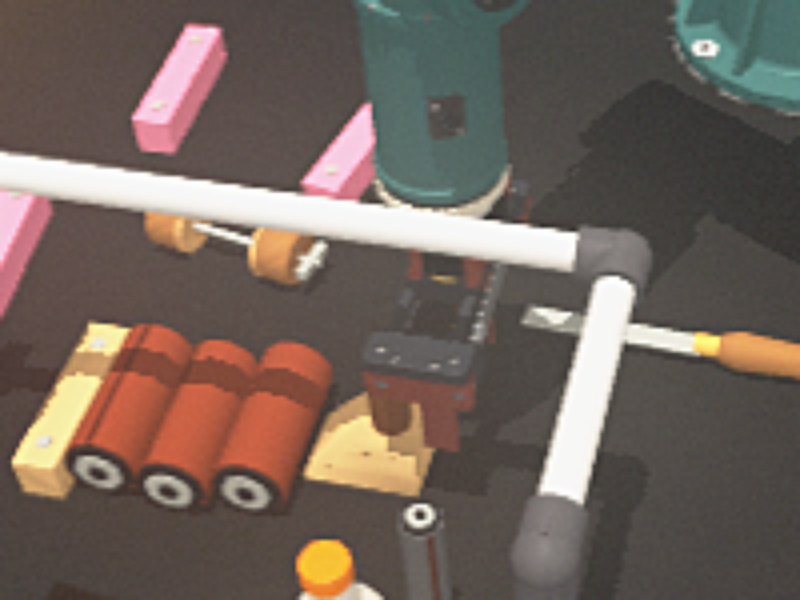

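The finger is behind the chock's rear face at (440,420) and the chock is still square. I'll close the last 13 mm gently.

```bash
python3 -m crank '[{"gripper":-1,"dx":0,"dy":0.1,"dz":0,"spin":0},{"gripper":-1,"dx":0,"dy":0.1,"dz":0,"spin":0},{"gripper":-1,"dx":0,"dy":0.1,"dz":0,"spin":0},{"gripper":-1,"dx":0,"dy":0,"dz":0,"spin":0}]'|grep -E "tcp|force"; python3 -m crank '[{"gripper":-1,"dx":0,"dy":0.08,"dz":0,"spin":0},{"gripper":-1,"dx":0,"dy":0,"dz":0,"spin":0}]'|grep -E "tcp|force"; python3 -m crank '[{"gripper":-1,"dx":0,"dy":0.06,"dz":0,"spin":0},{"gripper":-1,"dx":0,"dy":0,"dz":0,"spin":0}]'|grep -E "tcp|force"; python3 p.py s -0.063 0.242 0.024 6.2
python3 - <<'E'
from h import *
c=cap('scene','scene19'); cv2.imwrite('pics/scene19b.png',cv2.resize(c['frame'][150:250,130:263],(800,600)))
E
```

```text
tcp_pos: [0.5141, -0.1442, 0.0239]
ft_force: [-0.3, 0.6, -0.6]
tcp_pos: [0.5143, -0.1461, 0.0239]
ft_force: [-0.2, 0.9, -0.8]
tcp_pos: [0.5144, -0.1475, 0.0239]
ft_force: [-0.4, 1.0, 0.5]
tcp [ 0.5144 -0.1475  0.0239] stopframe [-0.0626  0.2446] yaw 6.2 open 0.0878 clk 37.85 q [-0.41  0.53  1.84 -0.    0.77 -0.52] F [-0.4  1.   0.5] tilt 0.01
units dx -0.01 dy 0.10 dz -0.0 spin -0.01
```

View pics/scene19b.png

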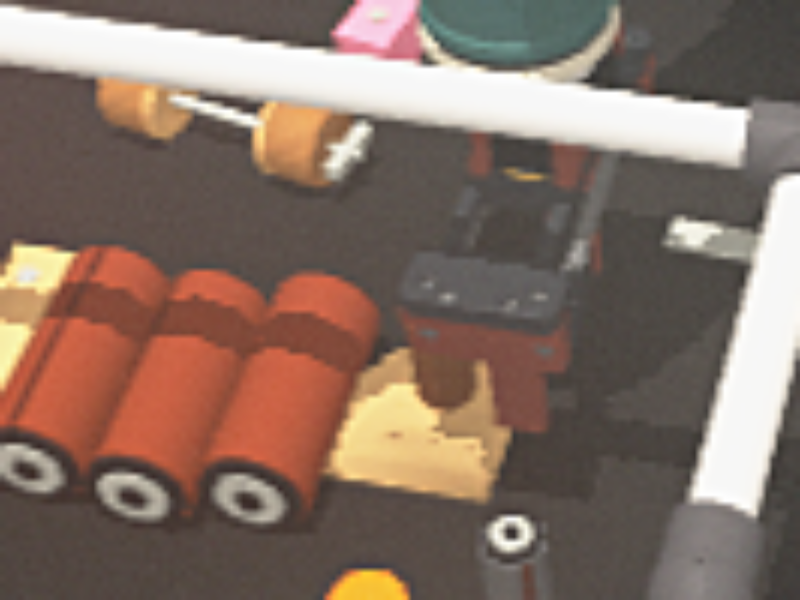

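```bash
python3 -m crank '[{"gripper":-1,"dx":0,"dy":0.05,"dz":0,"spin":0},{"gripper":-1,"dx":0,"dy":0,"dz":0,"spin":0}]'|grep -E "tcp|force"; python3 -m crank '[{"gripper":-1,"dx":0,"dy":0.04,"dz":0,"spin":0},{"gripper":-1,"dx":0,"dy":0,"dz":0,"spin":0}]'|grep -E "tcp|force"; python3 -m crank '[{"gripper":-1,"dx":0,"dy":0.04,"dz":0,"spin":0},{"gripper":-1,"dx":0,"dy":0,"dz":0,"spin":0},{"gripper":-1,"dx":0,"dy":0,"dz":0,"spin":0}]'|grep -E "tcp|force"; python3 p.py s -0.063 0.242 0.024 6.2
```

```text
tcp_pos: [0.5145, -0.1488, 0.0239]
ft_force: [0.1, -0.3, -0.3]
tcp_pos: [0.5146, -0.1496, 0.0239]
ft_force: [0.0, 1.9, -0.2]
tcp_pos: [0.5145, -0.1503, 0.0239]
ft_force: [-0.8, 3.5, 2.7]
tcp [ 0.5145 -0.1503  0.0239] stopframe [-0.0629  0.2419] yaw 6.2 open 0.0877 clk 38.6 q [-0.41  0.53  1.84  0.    0.77 -0.52] F [-0.8  3.5  2.7] tilt 0.03
units dx -0.01 dy -0.01 dz -0.0 spin -0.01
```

The force rises to 3.5 N at tool y 0.242 m, where contact was predicted. I'll back away and check from clear of the row.

```bash
python3 -m crank '[{"gripper":-1,"dx":0,"dy":0.02,"dz":0,"spin":0},{"gripper":-1,"dx":0,"dy":0,"dz":0,"spin":0},{"gripper":-1,"dx":0,"dy":-0.1,"dz":0,"spin":0},{"gripper":-1,"dx":0,"dy":-0.5,"dz":0,"spin":0},{"gripper":-1,"dx":0,"dy":-0.8,"dz":0,"spin":0},{"gripper":-1,"dx":-0.5,"dy":-0.2,"dz":0,"spin":0},{"gripper":-1,"dx":-1,"dy":0,"dz":0,"spin":0},{"gripper":-1,"dx":-1,"dy":0,"dz":0,"spin":0},{"gripper":-1,"dx":-1,"dy":0,"dz":0,"spin":0},{"gripper":-1,"dx":-0.8,"dy":-0.5,"dz":-1,"spin":0},{"gripper":-1,"dx":0,"dy":-1,"dz":-1,"spin":0},{"gripper":-1,"dx":0,"dy":-1,"dz":-1,"spin":0},{"gripper":-1,"dx":0,"dy":-1,"dz":0,"spin":0},{"gripper":-1,"dx":0,"dy":0,"dz":0,"spin":0}]'
python3 - <<'E'
from h import *
cap('top','top20')
c=cap('scene','scene20'); cv2.imwrite('pics/scene20b.png',cv2.resize(c['frame'][150:250,110:243],(800,600)))
A=np.radians(6.17)
W=cloud(c);z=W[...,2]
hsv=cv2.cvtColor(c['frame'],cv2.COLOR_BGR2HSV).astype(int)
Q=(W[...,:2]-np.array([.603,-.384]));X=Q@[np.cos(A),np.sin(A)];Y=Q@[-np.sin(A),np.cos(A)]
red=((hsv[...,0]<10)|(hsv[...,0]>172))&(hsv[...,1]>110)
wood=(hsv[...,0]>10)&(hsv[...,0]<35)&(hsv[...,1]>40)
for lo,hi in((.015,.065),(.065,.115),(.115,.165)):
    k=red&(Y>lo)&(Y<hi)&(z>.03)&(z<.06)&(abs(X)<.08); t=k&(z>.047)
    print('drum y',Y[t].mean().round(4),'ang',np.degrees(np.polyfit(X[t],Y[t],1)[0]).round(1),'ztop',np.median(z[t]).round(4),'x',np.percentile(X[k],[1,99]).round(3))
b=wood&(abs(Y)<.03)&(abs(X)<.09)&(abs(z-.034)<.004); print('batten',np.percentile(X[b],[1,99]).round(4),np.percentile(Y[b],[1,99]).round(4))
m=wood&(abs(X+.01)<.06)&(Y>.18)&(Y<.26)&(abs(z-.04)<.003)
print('chock top',np.percentile(X[m],[2,98]).round(4),np.percentile(Y[m],[2,98]).round(4),z[m].mean().round(4),cv2.minAreaRect(np.c_[X[m],Y[m]].astype(np.float32)))
m=(abs(X+.01)<.06)&(Y>.18)&(Y<.26)&(abs(z-.089)<.003);print('knob',m.sum(),X[m].mean().round(4),Y[m].mean().round(4))
E
python3 meas.py scene20 top20|grep wood
```

```text
clock: 40.0
tcp_pos: [0.3937, -0.0339, 0.0996]
orientation: [[0.994, 0.11, 0.001], [0.11, -0.994, -0.0], [0.001, 0.0, -1.0]]
ft_force: [-0.1, -0.5, 0.7]
opening: 0.0882
drum y 0.0385 ang -0.2 ztop 0.0496 x [-0.059  0.049]
drum y 0.0901 ang -0.4 ztop 0.0494 x [-0.053  0.056]
drum y 0.1402 ang 0.2 ztop 0.0494 x [-0.061  0.048]
batten [-0.0633  0.0635] [-0.0169  0.0123]
chock top [-0.0404  0.0148] [0.1875 0.2314] 0.04 ((-0.014046604745090008, 0.20932523906230927), (0.04560596123337746, 0.0588567890226841), 88.11241912841797)
knob 71 -0.012 0.21
scene20 wood [146, 163, 17, 10, 93] top z 0.0387 rect [ 0.4314 -0.4015] [0.0148 0.0292] 13.9
scene20 wood [172, 167, 16, 14, 126] top z 0.0439 rect [ 0.4295 -0.311 ] [0.0208 0.0308] 11.2
scene20 wood [113, 191, 30, 43, 478] top z 0.0365 rect [ 0.6029 -0.384 ] [0.1307 0.0346] 6.7
scene20 wood [282, 193, 49, 15, 388] top z 0.0272 rect [0.4083 0.0722] [0.0218 0.1268] 3.4
scene20 wood [385, 202, 44, 40, 1053] top z 0.0339 rect [0.4086 0.3392] [0.112  0.0644] 31.6
scene20 wood [183, 207, 32, 25, 485] top z 0.0414 rect [ 0.5665 -0.1774] [0.0589 0.0456] 4.3
top20 wood [322, 149, 9, 6, 40] top z 0.0378 rect [ 0.6542 -0.375 ] [0.0138 0.0327] 30.4
top20 wood [324, 162, 10, 23, 179] top z 0.0373 rect [ 0.5742 -0.3844] [0.0792 0.0296] 5.3
top20 wood [265, 168, 20, 17, 242] top z 0.042 rect [ 0.5644 -0.1783] [0.0544 0.0452] 8.2
top20 wood [115, 203, 32, 35, 587] top z 0.0351 rect [0.4087 0.3397] [0.1106 0.0633] 30.4
top20 wood [304, 210, 11, 11, 108] top z 0.0444 rect [ 0.4197 -0.3133] [0.0301 0.0225] 78.2
top20 wood [329, 211, 11, 12, 113] top z 0.045 rect [ 0.4125 -0.4016] [0.0296 0.0252] 89.3
top20 wood [186, 217, 14, 8, 83] top z 0.0296 rect [0.404  0.1096] [0.0466 0.0176] 82.4
```

View pics/scene20b.png

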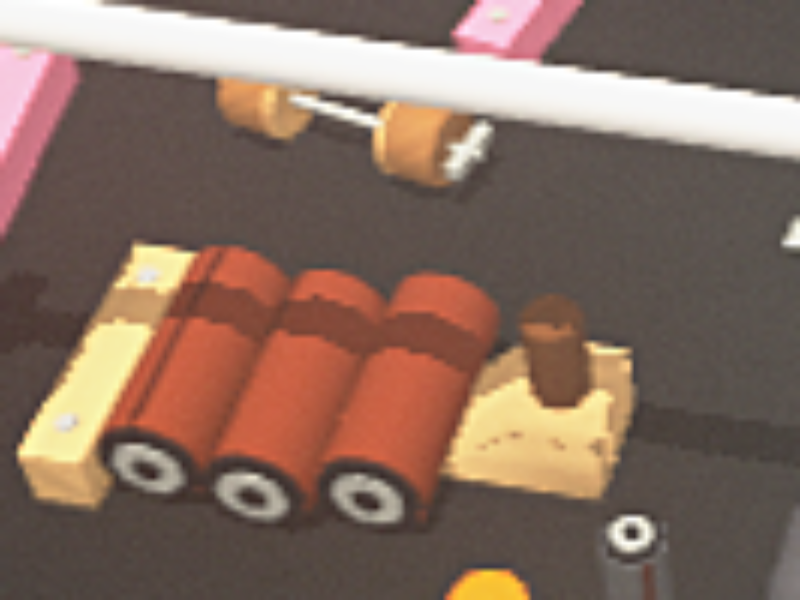

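Everything measures inside the tolerances and the arm is clear of the row, so I'm handing in.

```bash
python3 -c "
from plant import arm
print(arm.sign_off()); print(arm.state()['clock'])"
```

```text
the job is handed in; nothing more can be done
None
the job is handed in; nothing more can be done
```

The stray drum is in the row, the chock is pushed in against it, and I handed the job in after about 40 s of the 70 s allowed. My last checks agreed with the target; the sign-off itself gave no verdict.

**What I did**
- I gripped the stray drum near one end and slid it in under the rail from the robot's side.
- I nudged it level with the other two, then rolled all three up to the batten with the far finger under the rail. Contact was firm at about 9 N.
- I set the chock down, pushed it sideways into line with both fingers, and pushed it home from behind until the force rose to about 3.5 N. Then I backed clear.

**Last checks** (positions in the stop frame, scene camera)

| Item | y measured (m) | y allowed (m) | x from middle line (m) | Angle off square |
|---|---|---|---|---|
| drum_a | 0.0385 | 0.036–0.048 | about -0.005 | under 0.5° |
| drum_b | 0.090 | 0.086–0.098 | about +0.002 | under 0.5° |
| drum_c | 0.140 | 0.136–0.148 | about -0.007 | under 0.5° |
| chock | about 0.192 | 0.187–0.200 | about -0.013 | about 2° |

The chock lies flat, and in the last picture batten, drums and chock all look in contact. I saw no contact with the rail. The cork block, chisel and spool clamp measured where they started to within a few mm. The other bystanders I judged only by eye, in pictures that did not all show every one.

**What went wrong or disagreed**
- **Chock slipped:** its underside caught on the bench while I slid it in, pressing with about 9 N. It ended up about 50 mm short, so the sideways push had to be longer than planned.
- **Batten position:** its measured middle is about 2 mm lower in y than the value I used. Correcting for that would add about 2 mm to each y above, and all would stay inside the limits.

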